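# Check the rebuilt valve bodies under the inspection scope

### The job

Turn the scope's focus knob clockwise until its yellow pointer lines up with the green mark, and leave it there while you check every valve body present, in the order yellow, blue, red cap (yellow or blue may be missing). Hold each valve upright before the lens for a second with the middle of its brass port at the focus point and facing the lens, then turn it and hold its black port there in the same way, then stand it upright in the blue tray. When all are in the tray, turn the pointer back to the white mark, and leave the hammer, the rotor and the grease pot where they are.

Things in the scene. Friction and masses are not known exactly. Their poses are not given: they have to be found in the camera images.
- scope: bench inspection scope, fixed: white housing 170 x 140 mm (x, y), 85 mm high, knob on top. Black lens barrel 48 mm across sticks out 40 mm from its side y = -70 mm, looks along the scope's own -y (roughly to the robot's right), axis 72 mm up. Grey foot plate 200 mm wide, 12 mm thick, from y = -185 to +75 mm, runs out under the lens. Origin at bench level under the middle of the housing
- focus_point (a point): the point in the air where the scope sees sharply: on the lens axis, 72 mm above the bench and 39 mm in front of the lens glass, straight above the crossing of the orange lines on the foot plate
- lens_glass (a point): middle of the lens glass at the end of the barrel; from here the lens looks towards focus_point
- focus (a joint): angle of the focus knob, rad: grows clockwise seen from above, from stop to stop 0 to 4.0; stays where it is left (friction about 0.05 N m)
- knob_grip (a point): on the vertical axis of the focus knob on top of the scope, at the height to grip. The knob is a black bar 56 mm long, 14 mm thick, its top 12 mm above this point, on a black disc 68 mm across (top 20 mm below this point). The point's x axis points along the bar to the pointer; grip across the bar
- knob_pointer (a point): yellow pointer at the rim of the knob, 36 mm from the knob's axis; it goes round with the knob, at the end of the bar that bears the yellow stripe
- green_mark (a point): inner end of the green index mark on the dial round the knob, 36 mm from the knob's axis. It stays put during the job; it lies 1.6 to 2.8 rad clockwise of the white mark and the knob reaches it going clockwise from its start
- white_mark (a point): inner end of the white park mark on the dial, 36 mm from the knob's axis; the pointer stands there at joint value 0.4
- tray: blue tray for checked valves, fixed, outer 130 x 370 mm (x, y), walls 22 mm high and 5 mm thick, floor 5 mm thick; origin at bench level under its centre
- valve_yellow: loose valve body with a yellow cap, 0.3 to 0.65 kg, standing: square steel foot flange 70 x 70 x 12 mm, above it a grey body 44 x 44 mm up to 96 mm (top 17 mm is the cap). Origin at the centre of its underside, z up. Brass port on its +x face, black port on its +y face (a quarter turn apart), both 40 mm above the underside. May be absent
- valve_yellow_brass (a point): centre of the brass port (22 mm across) in the middle of the +x face of the yellow-capped valve, 22 mm from its axis, 40 mm above its underside
- valve_yellow_black (a point): centre of the black port (28 mm across) in the middle of the +y face of the yellow-capped valve, 22 mm from its axis, 40 mm above its underside
- valve_blue: loose valve body with a blue cap, 0.3 to 0.65 kg, standing: square steel foot flange 70 x 70 x 12 mm, above it a grey body 44 x 44 mm up to 96 mm (top 17 mm is the cap). Origin at the centre of its underside, z up. Brass port on its +x face, black port on its +y face (a quarter turn apart), both 40 mm above the underside. May be absent
- valve_blue_brass (a point): centre of the brass port (22 mm across) in the middle of the +x face of the blue-capped valve, 22 mm from its axis, 40 mm above its underside
- valve_blue_black (a point): centre of the black port (28 mm across) in the middle of the +y face of the blue-capped valve, 22 mm from its axis, 40 mm above its underside
- valve_red: loose valve body with a red cap, 0.3 to 0.65 kg, standing: square steel foot flange 70 x 70 x 12 mm, above it a grey body 44 x 44 mm up to 96 mm (top 17 mm is the cap). Origin at the centre of its underside, z up. Brass port on its +x face, black port on its +y face (a quarter turn apart), both 40 mm above the underside. Always there
- valve_red_brass (a point): centre of the brass port (22 mm across) in the middle of the +x face of the red-capped valve, 22 mm from its axis, 40 mm above its underside
- valve_red_black (a point): centre of the black port (28 mm across) in the middle of the +y face of the red-capped valve, 22 mm from its axis, 40 mm above its underside
- mallet: bystander: orange-handled hammer about 220 mm long lying on the bench; origin on its underside near its middle
- rotor: bystander: dark toothed rotor 100 mm across, 55 mm high with a steel hub; origin at the centre of its underside
- grease_pot: bystander: white grease pot 72 mm across, 80 mm high, red lid; origin at the centre of its underside
Not all that is in view belongs to the job. What is shaped like the valve_red but purple is not meant. Leave any orange look-alike of the valve_yellow alone.

How it is judged:
On the way, in this order (a step that is already met when the one before it is completed fails the run):
1. the focus knob's yellow pointer is set to the green mark (horizontal distance between knob_pointer and green_mark below 0.005 m), for 0.4 s.
2. the yellow-capped valve's brass port is held at the focus point, facing the lens (only if this valve is there) (distance between valve_yellow_brass and focus_point below 0.014 m and angle between the x axis of valve_yellow and the y axis of scope, either way round below 0.25 rad and angle between valve_yellow's own z axis and vertical below 0.25 rad), for 0.5 s.
3. the yellow-capped valve's black port is held at the focus point, facing the lens (only if this valve is there) (distance between valve_yellow_black and focus_point below 0.014 m and angle between the y axis of valve_yellow and the y axis of scope, either way round below 0.25 rad and angle between valve_yellow's own z axis and vertical below 0.25 rad), for 0.5 s.
4. the blue-capped valve's brass port is held at the focus point, facing the lens (only if this valve is there) (distance between valve_blue_brass and focus_point below 0.014 m and angle between the x axis of valve_blue and the y axis of scope, either way round below 0.25 rad and angle between valve_blue's own z axis and vertical below 0.25 rad), for 0.5 s.
5. the blue-capped valve's black port is held at the focus point, facing the lens (only if this valve is there) (distance between valve_blue_black and focus_point below 0.014 m and angle between the y axis of valve_blue and the y axis of scope, either way round below 0.25 rad and angle between valve_blue's own z axis and vertical below 0.25 rad), for 0.5 s.
6. the red-capped valve's brass port is held at the focus point, facing the lens, with the knob at the green mark (distance between valve_red_brass and focus_point below 0.014 m and angle between the x axis of valve_red and the y axis of scope, either way round below 0.25 rad and angle between valve_red's own z axis and vertical below 0.25 rad and horizontal distance between knob_pointer and green_mark below 0.005 m), for 0.5 s.
7. the red-capped valve's black port is held at the focus point, facing the lens, with the knob at the green mark (distance between valve_red_black and focus_point below 0.014 m and angle between the y axis of valve_red and the y axis of scope, either way round below 0.25 rad and angle between valve_red's own z axis and vertical below 0.25 rad and horizontal distance between knob_pointer and green_mark below 0.005 m), for 0.5 s.
At the end, for the whole second after the job is handed in: the knob's pointer is within 5 mm of the white mark, and every valve present stands upright (within 0.1 rad), flat on the tray's floor, inside its walls and at rest (horizontal distance between knob_pointer and white_mark below 0.005 m and x of valve_yellow in the frame of tray between -0.06 and 0.06 m and y of valve_yellow in the frame of tray between -0.18 and 0.18 m and z of each of valve_yellow, valve_blue, valve_red in the frame of tray below 0.012 m and angle between each of valve_yellow, valve_blue, valve_red's own z axis and vertical below 0.1 rad and linear speed of each of valve_yellow, valve_blue, valve_red below 0.03 m/s and x of valve_blue in the frame of tray between -0.06 and 0.06 m and y of valve_blue in the frame of tray between -0.18 and 0.18 m and x of valve_red in the frame of tray between -0.06 and 0.06 m and y of valve_red in the frame of tray between -0.18 and 0.18 m); the robot touches nothing.
It fails at once if the hammer, the rotor or the grease pot is moved more than 30 mm (distance of any of mallet, rotor, grease_pot from where it was at the start of the episode above 0.03 m).
Of valve_yellow, valve_blue only 1 to 2 are there at a start; the rules pass over those that are not, and their reading is None.
At some moment in a run one of valve_yellow, valve_blue, valve_red may be knocked a few centimetres aside while the robot is not near it.
It also fails if it takes over 210 s, if anything falls off the work surface, if the arm or the gripper's body presses on something with over 40 N, if the wrist force passes 120 N, or if a joint passes its speed limit or range.

### The arm

A 6-joint arm with a two-finger parallel gripper is mounted at the origin on the work surface. World frame = base frame: x ahead of the robot, y to its left, z up, the work surface at z = 0. Lengths are in m, angles in rad, forces in N, time in s.
With the tool pointing down it reaches from about 0.25 to 0.8 m from the base axis. Payload 8.5 kg.
Tool frame: the origin (TCP) lies at the very end of the fingers, on their centre line; the grasp point (between the pads) lies 19 mm behind it; z points along the fingers, x is the direction in which the jaws open and shut, and the axes are right-handed (so a half turn about z gives the same grasp; the last joint's range is limited). The gripper opens to 85 mm and grips with 20 to 120 N. Pads are 22 mm wide; open, the fingers measure 114 mm over their backs; the gripper's body (76 mm by 85 mm) begins 54 mm behind the grasp point. The pads swing forward as they close: fully open they stand 13 mm farther back than shut.
Start: joints at [1.161, 0.238, -0.013, 1.319, 0, 1.571], TCP at [0.209, 0.481, 0.231] pointing down, gripper open.
Joint ranges: [-2.66, 2.66], [-1.03, 1.9], [-1.14, 1.46], [-1.82, 2.27], [-1.45, 1.34], [-3.14, 3.14]. Speed limits (rad/s): [2.22, 2.22, 2.79, 3.14, 3.14, 3.14].

### API

Orientations are given as a rotation vector (axis times angle).
In Python, from cell import monitor, optics, ticket gives the robot as it stands.
- The arm moves only by the tool jog_arm, never from a script. Its argument "increments" is a list that holds one entry, the list of rows, each a list of 5 numbers: the shift along the world's x, y, z in cm, then the turn about the world's z in rad, then the closure, from 0 (fully open) to 1 (shut). A call has exactly 5 rows; each row shifts and turns the pose as measured when the row begins; what a row does not reach is not made up. A row lasts 1/12 s, in which the tool goes at most 41.7 mm and 7.16 degrees, less where a joint would pass 70% of its speed; a pose out of reach is approached as far as the arm can. A call with a gripper value outside its range is refused whole. The fingers move at their own pace and stop on an object; "grip_force" is the grip in N (left out, the last holds). Time passes only in rows, so rows that do not move let the fingers close, or fill a call up. It gives the time, the measured TCP pose, the force and the opening at its end, in the units of the state.
- monitor.observe(): the state, without advancing time (a new reading comes with each control period).
- optics.snapshot(name): name is "side" or "top"; returns (picture, depth): 420x560x3 uint8, red, green, blue; 420x560 float32, m along the optical axis (not along the pixel's ray), 0 where there is no reading.
- optics.get_calibration(name): a dict with "K" (3x3 intrinsics, pixels), "xyz" and "orientation" of the camera in the world. Camera axes: x right, y up, looking along -z (the intrinsics and any distortion apply to the point x, -y, -z); pixel columns grow to the right and rows downward; lengths in m; the calibration is good to about 2 mm. A picture is of the moment at which its call begins. get_calibration takes no time and is no camera call.
- ticket.sign_off(): hands the job in, once; it reports no verdict.
The state is a dict: "time_s": time; "joints": joint angles; "qd": joint speeds; "joint_torque": joint torques, N m; "tool_pos": TCP position; "tcp_rot": TCP orientation; "force": force on the tool from outside, world axes, zero at the start; "ft_torque": the same for the moment, N m; "width": opening from 0.0 (shut) to 1.0 (fully open).
Only numpy, scipy, OpenCV 4.12 (cv2) and the standard library are available. Lean on these libraries where they do the work, as an engineer would, in place of code of your own. Each camera call takes 0.05 s, during which the arm holds its last target.

## Working session

There is one attempt and no reset: what is moved stays moved. The work goes in short steps, Python scripts to look and compute and a tool call to move; the robot and the scene stay as the last step left them, time stands still between calls to the robot, and variables do not carry over. Pictures are saved under pics/ and viewed, and the job is handed in when it is done.

Besides the shell and the picture viewer there is one more tool, called after ">>>" in YAML: its name, and indented under it one key for each argument. jog_arm: Moves the arm, as the interface text tells. Its arguments: {"type":"object","properties":{"increments":{"type":"array","items":{"type":"array","items":{"type":"array","items":{"type":"number"}}}},"grip_force":{"type":"number"}},"required":["increments"]}

```bash
ls -la; mkdir -p pics; python3 - <<'E'
from cell import monitor, optics, ticket
import cv2, numpy as np
print(monitor.observe())
for n in ("side","top"):
    p,d=optics.snapshot(n); cv2.imwrite(f"pics/{n}0.png",p[:,:,::-1]); np.savez(f"{n}0.npz",p=p,d=d); print(n,optics.get_calibration(n))
E
```

```text
total 12
drwxr-xr-x  3 agent agent 4096 Dec  6 19:40 .
drwxr-xr-x 23 root  root  4096 Dec  6 19:40 ..
drwxr-xr-x  2 agent agent 4096 Dec  6 19:40 pics
{'time_s': 0.0, 'joints': array([ 1.16102309e+00,  2.38795783e-01, -1.42192001e-02,  1.31923404e+00,
        2.75871659e-05,  1.57080362e+00]), 'qd': array([ 4.20580048e-04, -7.98733139e-04,  1.07122116e-04,  5.43146986e-05,
        1.01433768e-03,  1.16408621e-03]), 'joint_torque': array([ 5.14158546e-04, -5.38777077e+01,  3.46434867e+01,  1.86083175e-02,
        3.42067111e-06, -8.82788157e-06]), 'tool_pos': array([0.20898867, 0.48116105, 0.23068342]), 'tcp_rot': array([ 2.62630273e+00,  1.72257776e+00, -1.93135755e-03]), 'force': array([-0.00075219,  0.45047562,  0.34504498]), 'ft_torque': array([ 0.02961024, -0.01016671, -0.01482686]), 'width': 1.0007461853036543}
side {'K': array([[403.50683595,   0.        , 278.54402151],
       [  0.        , 403.50683595, 207.04702739],
       [  0.        ,   0.        ,   1.        ]]), 'xyz': array([0.32611024, 0.57651354, 0.73719658]), 'orientation': array([ 0.22410684, -1.0513044 , -2.5702351 ])}
top {'K': array([[491.42100736,   0.        , 276.26677264],
       [  0.        , 491.42100736, 211.45568789],
       [  0.        ,   0.        ,   1.        ]]), 'xyz': array([0.34128731, 0.00522382, 1.40005085]), 'orientation': array([ 0.13471702, -0.12246867, -1.57924196])}
```

View pics/side0.png

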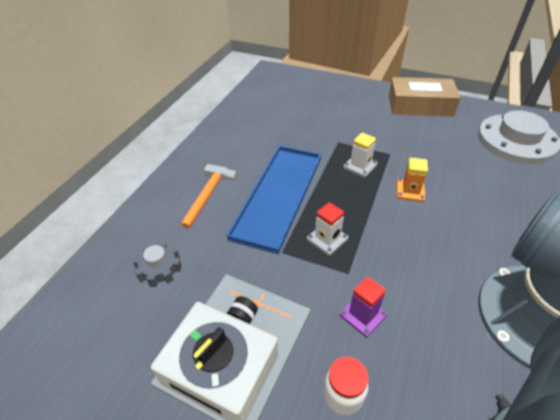

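View pics/top0.png

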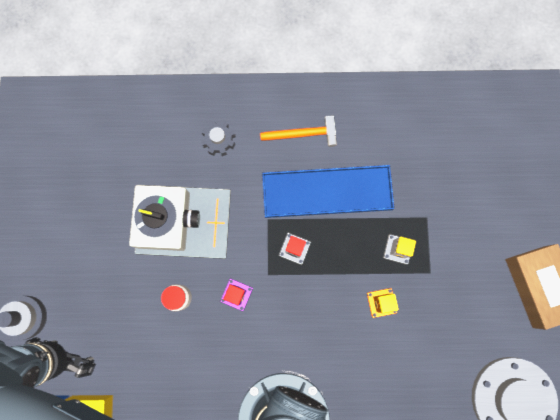

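```bash
cat > h.py <<'E'
from cell import monitor, optics, ticket
import cv2, numpy as np
from scipy.spatial.transform import Rotation as R
def snap(n,f=None):
    p,d=optics.snapshot(n)
    if f: cv2.imwrite("pics/"+f,p[:,:,::-1])
    return p,d
def ray(n,uv):
    c=optics.get_calibration(n);K=c["K"];uv=np.atleast_2d(uv).astype(float)
    v=np.c_[(uv[:,0]-K[0,2])/K[0,0],-(uv[:,1]-K[1,2])/K[1,1],-np.ones(len(uv))]
    return c["xyz"],R.from_rotvec(c["orientation"]).apply(v)
def onplane(n,uv,z):
    o,v=ray(n,uv); return o+v*((z-o[2])/v[:,2])[:,None]
def cloud(n,d):
    h,w=d.shape;u,v=np.meshgrid(np.arange(w),np.arange(h))
    o,r=ray(n,np.c_[u.ravel(),v.ravel()])
    return (o+r*d.ravel()[:,None]).reshape(h,w,3)
def proj(n,P):
    c=optics.get_calibration(n);q=R.from_rotvec(c["orientation"]).inv().apply(np.atleast_2d(P)-c["xyz"])
    return np.c_[c["K"][0,2]+c["K"][0,0]*q[:,0]/-q[:,2],c["K"][1,2]+c["K"][1,1]*q[:,1]/q[:,2]]
def crop(p,f,x0,y0,x1,y1,s):
    cv2.imwrite("pics/"+f,cv2.resize(p[y0:y1,x0:x1,::-1],None,fx=s,fy=s,interpolation=cv2.INTER_CUBIC))
E
python3 - <<'E'
from h import *
t=np.load("top0.npz")["p"];s=np.load("side0.npz")["p"]
a=lambda p,x0,y0,x1,y1,W,H:cv2.resize(p[y0:y1,x0:x1,::-1],(W,H),interpolation=cv2.INTER_CUBIC)
im=np.vstack([np.hstack([a(t,125,175,235,265,400,300),a(t,0,360,120,420,400,300)]),np.hstack([a(s,150,270,310,410,400,300),a(s,290,120,450,260,400,300)])])
cv2.imwrite("pics/c0.png",im)
a2=a(t,225,220,435,325,800,400);cv2.imwrite("pics/c1.png",a2)
E
```

```text
(no output)
```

View pics/c0.png

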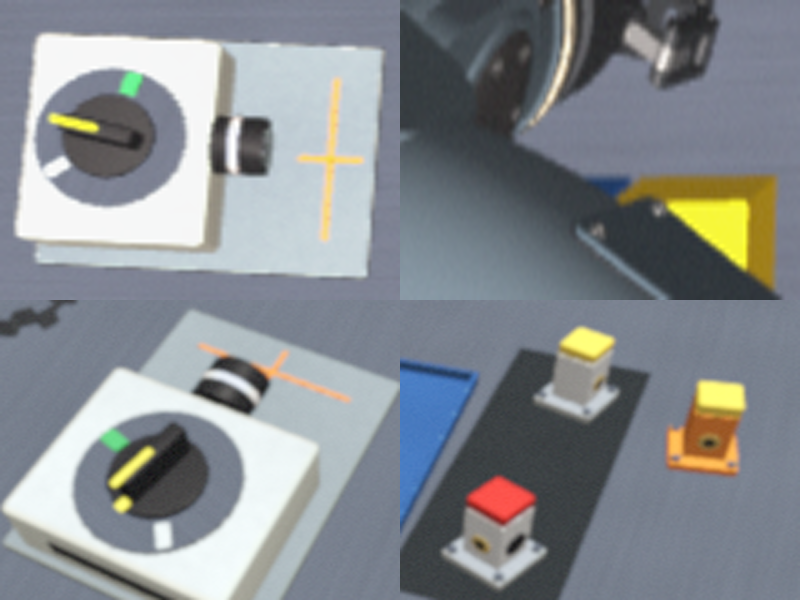

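View pics/c1.png

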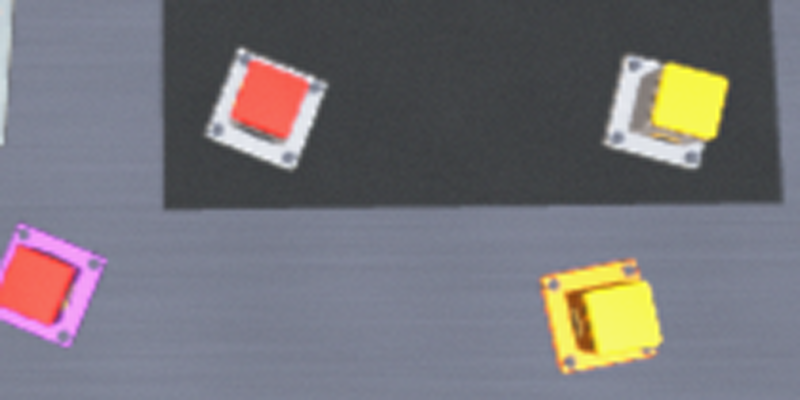

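```bash
cat > m.py <<'E'
from h import *
def comps(m,mn=8):
    n,l,st,c=cv2.connectedComponentsWithStats(m.astype(np.uint8))
    return [(st[i],c[i],l==i) for i in range(1,n) if st[i,4]>=mn]
def hsv(p): return cv2.cvtColor(p,cv2.COLOR_RGB2HSV)
def msk(p,lo,hi): return cv2.inRange(hsv(p),np.array(lo),np.array(hi))>0
E
python3 - <<'E'
from m import *
for n in("top","side"):
    z=np.load(n+"0.npz");p,d=z["p"],z["d"];C=cloud(n,d)
    for nm,lo,hi in(("yel",(23,150,120),(35,255,255)),("grn",(50,100,80),(80,255,255)),("red",(0,170,120),(8,255,255)),("org",(8,90,150),(20,255,255)),("blu",(105,150,60),(125,255,255))):
        for st,c,m in comps(msk(p,lo,hi)):
            P=C[m];print(n,nm,st,c.round(1),np.median(P,0).round(3),"zmax",P[:,2].max().round(3))
    # housing top white
    m=(hsv(p)[...,1]<30)&(hsv(p)[...,2]>190)
    for st,c,mm in comps(m,15):
        P=C[mm];print(n,"wht",st,c.round(1),np.median(P,0).round(3))
E
```

```text
top yel [261 129  65   8 213] [292.9 132.6] [ 0.801 -0.037  0.023] zmax 1.4
top yel [139 210  13   4  30] [145.  211.5] [0.555 0.358 0.132] zmax 0.137
top yel [396 237  20  20 291] [405.7 246.1] [ 0.459 -0.329  0.094] zmax 1.4
top yel [369 289  29  28 407] [383.9 301.5] [ 0.316 -0.272  0.09 ] zmax 1.4
top yel [ 76 396  36  21 404] [ 97.9 403.4] [0.057 0.492 0.035] zmax 0.693
top grn [158 197   6   7  30] [160.6 199.9] [0.593 0.328 0.091] zmax 0.097
top red [294 238  11   8  29] [299.4 241.5] [ 0.474 -0.048  0.093] zmax 0.1
top red [288 251  12   5  14] [293.4 252.9] [ 0.445 -0.03   0.092] zmax 0.098
top red [162 287  22  22 350] [172.  296.9] [0.333 0.294 0.079] zmax 0.086
top org [260 126  67  15 285] [292.2 133.5] [ 0.798 -0.034  0.018] zmax 0.027
top org [ 517  244   43   85 1701] [541. 281.] [ 0.382 -0.689  0.067] zmax 1.4
top org [387 288   7   6  16] [389.9 290. ] [ 0.346 -0.299  0.011] zmax 0.018
top org [367 292   5  19  24] [368.7 299.3] [ 0.322 -0.24   0.006] zmax 0.018
top org [373 295   9  18  56] [376.6 302.9] [ 0.311 -0.254  0.044] zmax 1.4
top blu [ 263  165  131   52 
[... 2985 characters left out ...]
 167.6] [ 0.469 -0.304  0.01 ]
side wht [365 162  10  10  51] [369.5 166.4] [ 0.432 -0.326  0.01 ]
side wht [205 165  30  11 166] [219.5 169.5] [ 0.809 -0.145  0.024]
side wht [312 232  16  18  91] [318.7 241.7] [ 0.477 -0.012  0.011]
side wht [330 233  15  17  95] [337.1 241.9] [ 0.437 -0.028  0.011]
side wht [144 246  20  15 236] [153.2 252.8] [0.789 0.183 0.054]
side wht [499 268  11   7  57] [503.5 270.7] [ 0.08  -0.081  0.015]
side wht [ 151  276  158  144 7686] [236.7 342.4] [0.509 0.294 0.082]
side wht [497 330  13  12 124] [503.  335.4] [0.078 0.08  0.014]
side wht [212 374   7  12  80] [214.8 379.6] [0.524 0.382 0.089]
side wht [327 379  41  27 268] [346.7 396.9] [0.321 0.318 0.054]
```

```bash
cat > m2.py <<'E'
from m import *
def rect(P):
    (c,s,a)=cv2.minAreaRect((P[:,:2]*1000).astype(np.float32)); return np.round(c,1),np.round(s,1),round(a,1)
def caps(n,p,d):
    C=cloud(n,d);out={}
    H=hsv(p)
    for nm,m in(("yel",msk(p,(23,100,100),(35,255,255))),("red",msk(p,(0,140,100),(9,255,255))|msk(p,(170,140,100),(180,255,255)))):
        m=m&(C[...,2]>.086)&(C[...,2]<.11)
        m=cv2.morphologyEx(m.astype(np.uint8),cv2.MORPH_CLOSE,np.ones((3,3)))>0
        for st,c,mm in comps(m,60):
            mm&=(np.abs(C[...,2]-.095)<.008)
            print(n,nm,c.round(1),rect(C[mm]),"mean",C[mm].mean(0).round(4))
E
python3 - <<'E'
from m2 import *
for n in("top","side"):
    z=np.load(n+"0.npz");p,d=z["p"],z["d"];C=cloud(n,d)
    caps(n,p,d)
    # scope housing top
    X,Y,Z=C[...,0],C[...,1],C[...,2]
    reg=(X>.4)&(X<.7)&(Y>.15)&(Y<.45)
    m=reg&(np.abs(Z-.088)<.008); print(n,"house",rect(C[m]),np.median(Z[m]))
    h,e=np.histogram(Z[reg],bins=np.arange(-.01,.16,.004)); print(dict(zip(e.round(3),h)))
    m=reg&(Z>.118)&(Z<.15); print("bar",rect(C[m]),np.median(Z[m]),m.sum(),C[m].mean(0))
    m=reg&(Z>.098)&(Z<.112); print("disc",rect(C[m]),np.median(Z[m]),m.sum())
    m=msk(p,(23,120,120),(35,255,255))&reg; 
    for st,c,mm in comps(m,3): print("ptr",c.round(1),C[mm].mean(0).round(4),Z[mm].min(),Z[mm].max(),rect(C[mm]))
    m=msk(p,(50,100,80),(80,255,255))&reg
    for st,c,mm in comps(m): print("grn",c,C[mm].mean(0).round(4),rect(C[mm]))
    m=msk(p,(5,60,140),(22,255,255))&(np.abs(Z-.012)<.008)&reg; print("cross",rect(C[m]),m.sum())
    m=(X>.5)&(X<.75)&(Y>-.4)&(Y<.15)&(Z>.012)&(Z<.03)&msk(p,(100,120,40),(125,255,255)); print("tray",rect(C[m]),m.sum())
E
```

```text
top yel [405.7 246.2] (array([ 459.3, -329. ]), array([45.1, 44.8]), 74.7) mean [ 0.459  -0.3287  0.0937]
top yel [388.1 303.1] (array([ 310.7, -275.3]), array([43.8, 44.9]), 10.3) mean [ 0.3108 -0.2747  0.0935]
top red [295.2 245.6] (array([464.2, -35. ]), array([41.1, 42.6]), 66.3) mean [ 0.4639 -0.0352  0.0941]
top red [233.7 294.4] (array([338. , 128.7]), array([44. , 42.8]), 67.1) mean [0.3379 0.1282 0.094 ]
top house (array([548.6, 316.6]), array([181.1, 169.3]), 86.3) 0.08584734766695123
{np.float64(-0.01): np.int64(212), np.float64(-0.006): np.int64(1409), np.float64(-0.002): np.int64(1834), np.float64(0.002): np.int64(712), np.float64(0.006): np.int64(1098), np.float64(0.01): np.int64(1307), np.float64(0.014): np.int64(343), np.float64(0.018): np.int64(32), np.float64(0.022): np.int64(19), np.float64(0.026): np.int64(17), np.float64(0.03): np.int64(15), np.float64(0.034): np.int64(18), np.float64(0.038): np.int64(14), np.float64(0.042): np.int64(22), np.float64(0.046): np.int64(19), np.float64(0.05): np.int64(18), np.float64(0.054): np.int64(21), np.float64(0.058): np.int64(
[... 3493 characters left out ...]
54): np.int64(0)}
bar (array([549.1, 346.4]), array([60.9, 14.9]), 74.9) 0.1312661231724369 409 [0.5472172  0.34686754 0.12968683]
disc (array([548.6, 345.5]), array([55.1, 57.7]), 30.4) 0.10325249106258672 157
ptr [201.8 347.8] [0.5545 0.3583 0.1311] 0.09512881045712285 0.1352926371894425 (array([554.8, 359.1]), array([33.1, 25.9]), 37.0)
ptr [199.1 364.3] [0.5567 0.3726 0.0986] 0.0940382140032281 0.10804026040263226 (array([557.4, 373. ]), array([ 6.6, 11.9]), 74.6)
grn [195.765625 335.34375 ] [0.5906 0.3282 0.0908] (array([589.4, 328.2]), array([11.5, 19.2]), 69.1)
cross (array([538.6, 180. ]), array([ 31.6, 135.2]), 82.5) 163
tray (array([ 627.2, -130.9]), array([130.6, 372.2]), 2.9) 843
```

```bash
python3 - <<'E'
from m2 import *
print(onplane("top",[(216,223),(216,222)],.012))
z=np.load("top0.npz");p,d=z["p"],z["d"];C=cloud("top",d)
H=hsv(p);m=(H[...,0]>5)&(H[...,0]<25)&(H[...,1]>60);m[:, :200]=0;m[:,230:]=0;m[:190]=0;m[255:]=0
ys,xs=np.nonzero(m)
P=onplane("top",np.c_[xs,ys],.012)
print(len(P),rect(P),P.min(0),P.max(0))
# stem along scope x: fit line for points; 
e=np.array([np.cos(np.radians(-3.5)),np.sin(np.radians(-3.5))]);f=np.array([-e[1],e[0]])
a=P[:,:2]@e;b=P[:,:2]@f
# long line along x: points far from crossing
mb=np.median(b);k=np.abs(b-mb)<.005;q=np.polyfit(P[k,0],P[k,1],1);print("long line slope deg",np.degrees(np.arctan(q[0])))
k2=np.abs(b-mb)>.007;q2=np.polyfit(P[k2,1],P[k2,0],1);print(k2.sum(),"short",np.degrees(np.arctan(q2[0])),P[k2].mean(0))
y=.19
for _ in range(9): x=np.polyval(q2,y);y=np.polyval(q,x)
print("cross",x,y)
# barrel in cloud
for n in("top","side"):
    z=np.load(n+"0.npz");C=cloud(n,z["d"]);X,Y,Z=C[...,0],C[...,1],C[...,2]
    m=(X>.45)&(X<.62)&(Y>.21)&(Y<.245)&(Z>.05)&(Z<.12);print(n,rect(C[m]),C[m].mean(0),Z[m].max())
E
```

```text
[[0.53916806 0.18715286 0.012     ]
 [0.54205183 0.18717705 0.012     ]]
119 (array([541.1, 188.4]), array([ 46.2, 129.8]), 67.1) [0.47344025 0.16429339 0.012     ] [0.60887747 0.21291044 0.012     ]
long line slope deg -3.645293411795605
28 short 1.6942266982638783 [0.54083309 0.18849607 0.012     ]
cross 0.5408363959875109 0.18860793504802825
top (array([543.8, 234.7]), array([47.3, 20.1]), 0.4) [0.54248765 0.23426218 0.08547476] 0.10108648681124
side (array([541.1, 237.3]), array([15.8, 45.5]), 86.7) [0.5369144  0.23762195 0.08895758] 0.09623073480097044
```

>>> jog_arm:
  increments:
    - [[3.5, -1.4, 0, 0.12, 0], [3.5, -1.4, 0, 0.12, 0], [3.5, -1.4, 0, 0.12, 0], [3.5, -1.4, 0, 0.12, 0], [3.5, -1.4, 0, 0.12, 0]]
  grip_force: 40

```text
time_s: 0.52
tool_pos: [0.3763, 0.4136, 0.2294]
tcp_rot: [2.004, 2.419, -0.007]
force: [0.2, 1.4, 0.1]
width: 1.005
```

>>> jog_arm:
  increments:
    - [[3.5, -1.4, 0, 0.12, 0], [3.5, -1.4, 0, 0.12, 0], [3.5, -1.3, 0, 0.12, 0], [3.5, -1.3, 0, 0.12, 0], [3.3, -1.3, 0, 0.12, 0]]

```text
time_s: 0.93
tool_pos: [0.555, 0.3416, 0.2277]
tcp_rot: [1.172, 2.915, -0.011]
force: [0.6, 1.2, 0.1]
width: 0.999
```

>>> jog_arm:
  increments:
    - [[0, 0, 0, 0.12, 0], [0, 0, 0, 0.12, 0], [0, 0, 0, 0.12, 0], [0, 0, 0, 0.12, 0], [0, 0, 0, 0.03, 0]]

```text
time_s: 1.35
tool_pos: [0.5632, 0.3352, 0.222]
tcp_rot: [-0.366, -3.12, 0.018]
force: [0.2, 1.0, 0.4]
width: 1.003
```

```bash
cat > s.py <<'E'
from h import *
s=monitor.observe();r=R.from_rotvec(s["tcp_rot"]).as_matrix()
print(s["time_s"],"pos",s["tool_pos"].round(4),"yaw",np.arctan2(r[1,0],r[0,0]).round(4),"tilt",np.arccos(-r[2,2]).round(4),"J",s["joints"].round(2),"F",s["force"].round(1),"w",round(s["width"],3))
E
python3 s.py; python3 - <<'E'
from m2 import *
p,d=snap("top","t1.png");C=cloud("top",d);caps("top",p,d)
crop(p,"t1c.png",0,150,250,420,3)
E
```

```text
1.35 pos [0.5632 0.3352 0.222 ] yaw 2.9081 tilt 0.0116 J [ 0.54  0.48  0.33  1.43 -0.01 -0.8 ] F [0.2 1.  0.4] w 1.003
top yel [405.7 246.2] (array([ 459. , -329.1]), array([45.1, 44.7]), 72.9) mean [ 0.459  -0.3286  0.0935]
top yel [388.1 303.1] (array([ 310.7, -275.1]), array([43.6, 44.7]), 10.2) mean [ 0.3108 -0.2752  0.0934]
top red [295.2 245.6] (array([464.1, -34.9]), array([41.1, 42.6]), 66.3) mean [ 0.4639 -0.0352  0.0941]
top red [233.8 294.4] (array([338.1, 128.4]), array([43.5, 42.6]), 66.7) mean [0.3377 0.1282 0.0941]
```

View pics/t1.png

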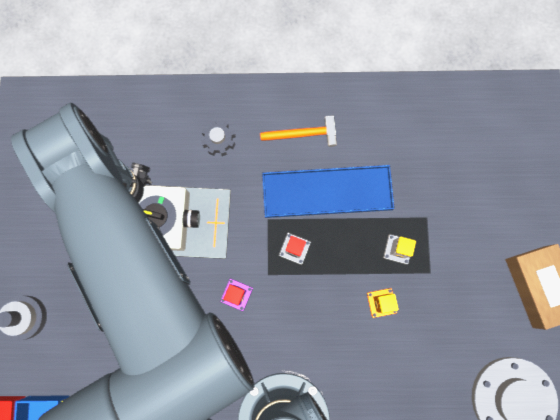

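>>> jog_arm:
  increments:
    - [[-1.3, 1.0, 0, -0.035, 0], [0, 0, -2.5, 0, 0], [0, 0, -2.5, 0, 0], [0, 0, -1.5, 0, 0], [0, 0, 0, 0, 0]]

```text
time_s: 1.82
tool_pos: [0.5496, 0.3456, 0.1543]
tcp_rot: [-0.437, -3.11, 0.018]
force: [-0.2, 0.6, -0.8]
width: 0.999
```

```bash
python3 s.py
```

```text
1.8167 pos [0.5496 0.3456 0.1543] yaw 2.8624 tilt 0.0115 J [ 0.57  0.49  0.17  1.26 -0.01 -0.73] F [-0.2  0.6 -0.8] w 0.999
```

>>> jog_arm:
  increments:
    - [[0, 0, -2.0, 0, 0], [0, 0, -1.7, 0, 0], [0, 0, -1.0, 0, 0], [0, 0, 0, 0, 0], [0, 0, 0, 0, 0.5]]

```text
time_s: 2.23
tool_pos: [0.5496, 0.3459, 0.1077]
tcp_rot: [-0.444, -3.109, 0.018]
force: [0.1, -0.6, 0.9]
width: 0.883
```

>>> jog_arm:
  increments:
    - [[0, 0, 0, 0, 0.8], [0, 0, 0, 0, 1], [0, 0, 0, 0, 1], [0, 0, 0, 0, 1], [0, 0, 0, 0, 1]]

```text
time_s: 2.65
tool_pos: [0.5511, 0.3472, 0.1121]
tcp_rot: [0.445, 3.107, -0.012]
force: [-9.1, 4.5, 7.7]
width: 0.153
```

```bash
python3 s.py
```

```text
2.65 pos [0.5511 0.3472 0.1121] yaw 2.8574 tilt 0.0081 J [ 0.57  0.51  0.1   1.16 -0.01 -0.72] F [-9.1  4.5  7.7] w 0.153
```

>>> jog_arm:
  increments:
    - [[0, 0, 0, -0.06, 1], [0, 0, 0, -0.12, 1], [0, 0, 0, -0.12, 1], [0, 0, 0, -0.12, 1], [0, 0, 0, -0.12, 1]]

```text
time_s: 3.07
tool_pos: [0.5535, 0.3456, 0.1121]
tcp_rot: [1.281, 2.862, -0.016]
force: [1.9, -2.1, -1.4]
width: 0.155
```

```bash
python3 s.py
```

```text
3.0667 pos [0.5535 0.3456 0.1121] yaw 2.2998 tilt 0.0119 J [ 0.56  0.51  0.1   1.16 -0.01 -0.17] F [ 1.9 -2.1 -1.4] w 0.155
```

>>> jog_arm:
  increments:
    - [[-0.2, 0, 0, -0.12, 1], [0, 0, 0, -0.12, 1], [0, 0, 0, -0.12, 1], [0, 0, 0, -0.12, 1], [0, 0, 0, -0.12, 1]]

```text
time_s: 3.48
tool_pos: [0.555, 0.3423, 0.1121]
tcp_rot: [2.096, 2.326, -0.023]
force: [0.7, -3.1, -1.9]
width: 0.151
```

```bash
python3 s.py
```

```text
3.4833 pos [0.555  0.3423 0.1121] yaw 1.6748 tilt 0.0178 J [ 0.56  0.52  0.11  1.17 -0.01  0.46] F [ 0.7 -3.1 -1.9] w 0.151
```

>>> jog_arm:
  increments:
    - [[0, 0, 0, -0.12, 1], [0, 0, 0, -0.12, 1], [0, 0, 0, -0.12, 1], [0, 0, 0, -0.11, 1], [0, 0, 0, 0, 1]]

```text
time_s: 3.9
tool_pos: [0.5546, 0.3393, 0.1121]
tcp_rot: [2.606, 1.74, -0.033]
force: [-0.8, 0.3, -2.5]
width: 0.152
```

```bash
python3 s.py;  python3 - <<'E'
from m2 import *
p,d=snap("top");crop(p,"t2c.png",100,160,240,270,5)
p,d=snap("side");crop(p,"s2c.png",140,270,300,410,4)
E
```

```text
3.9 pos [0.5546 0.3393 0.1121] yaw 1.1776 tilt 0.0224 J [ 0.55  0.52  0.12  1.19 -0.01  0.95] F [-0.8  0.3 -2.5] w 0.152
```

View pics/t2c.png

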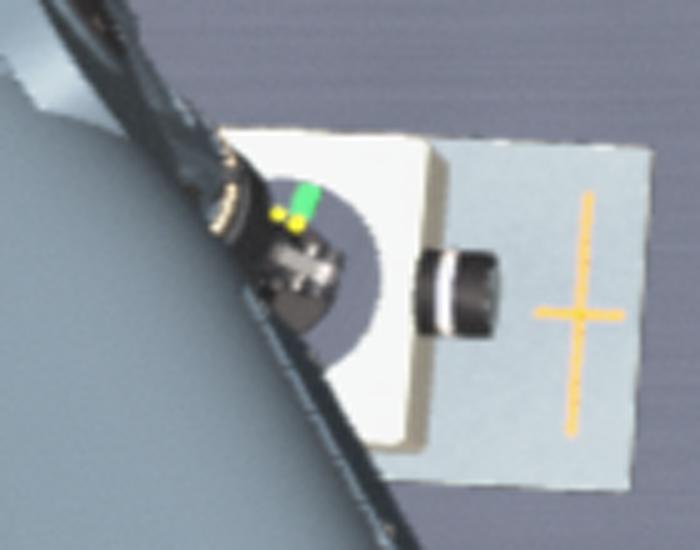

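View pics/s2c.png

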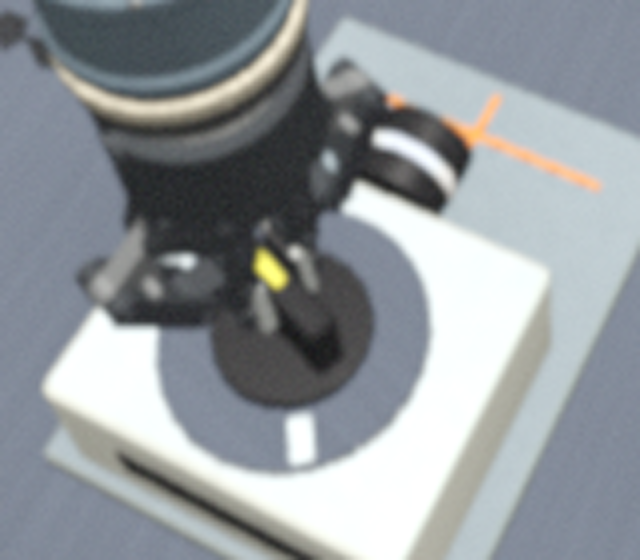

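>>> jog_arm:
  increments:
    - [[0, 0, 0, 0, 0.6], [0, 0, 0, 0, 0.3], [0, 0, 0.3, 0, 0], [0, 0, 2, 0, 0], [0, 0, 4, 0, 0]]

```text
time_s: 4.42
tool_pos: [0.5515, 0.3378, 0.1697]
tcp_rot: [2.587, 1.767, -0.05]
force: [1.3, 0.2, -0.3]
width: 0.853
```

>>> jog_arm:
  increments:
    - [[0, -1, 4, 0, 0], [0, -4, 0, 0.12, 0], [-1, -4, 0, 0.12, 0], [-1, -4, 0, 0.12, 0], [-1, -4, 0, 0.12, 0]]

```text
time_s: 4.83
tool_pos: [0.5259, 0.173, 0.2212]
tcp_rot: [2.061, 2.347, -0.017]
force: [0.6, 0.2, -0.2]
width: 1.0
```

```bash
python3 s.py;  cat > k.py <<'E'
from m2 import *
# knob check: axis from bar rect (both views), pointer, green, white
for n in("top","side"):
    p,d=snap(n);C=cloud(n,d);X,Y,Z=C[...,0],C[...,1],C[...,2]
    crop(p,f"k_{n}.png",*((110,165,240,270,5) if n=="top" else (140,270,300,410,4)))
    reg=(X>.45)&(X<.66)&(Y>.25)&(Y<.44)
    m=reg&(Z>.122)&(Z<.14);r=rect(C[m]);print(n,"bar",r,m.sum())
    g=msk(p,(50,100,80),(80,255,255))&reg
    if g.sum():
        G=C[g].mean(0)[:2]*1000;print("green",G.round(1),"ang",np.degrees(np.arctan2(*(G-r[0])[::-1])).round(1),"dist",np.linalg.norm(G-r[0]).round(1))
    y=msk(p,(23,110,110),(35,255,255))&reg
    for st,c,mm in comps(y,3):
        Q=C[mm].mean(0)*1000;print("yel",c.round(1),Q.round(1),np.degrees(np.arctan2(*(Q[:2]-r[0])[::-1])).round(1))
    w=(hsv(p)[...,1]<40)&(hsv(p)[...,2]>180)&reg&(np.hypot(X-r[0][0]/1000,Y-r[0][1]/1000)<.054)
    for st,c,mm in comps(w,5):
        Q=C[mm].mean(0)*1000;print("wht",c.round(1),Q.round(1),np.degrees(np.arctan2(*(Q[:2]-r[0])[::-1])).round(1))
E
python3 k.py
```

```text
4.8333 pos [0.5259 0.173  0.2212] yaw 1.7004 tilt 0.0212 J [ 0.33  0.29  0.03  1.31 -0.02  0.2 ] F [ 0.6  0.2 -0.2] w 1.0
top bar (array([0., 0.]), array([0., 0.]), 0.0) 0
side bar (array([550.9, 343.5]), array([13.7, 61.2]), 68.4) 335
green [589.6 330.8] ang -18.1 dist 40.8
yel [204.3 334.7] [561.5 337.9 132. ] -27.8
wht [214.6 378.6] [525.4 380.5  89.1] 124.6
```

>>> jog_arm:
  increments:
    - [[-0.5, -4, 0, 0.11, 0], [-0.5, -4, 0, 0.11, 0], [-0.5, -4, 0, 0.11, 0], [-0.5, -4, 0, 0.11, 0], [-0.5, -4, 0, 0.11, 0]]

```text
time_s: 5.35
tool_pos: [0.502, -0.0192, 0.2245]
tcp_rot: [1.348, 2.811, -0.002]
force: [1.3, -0.1, -0.7]
width: 0.998
```

>>> jog_arm:
  increments:
    - [[-0.5, -4, 0, 0.11, 0], [-0.5, -4, 0, 0.11, 0], [-0.5, -4, 0, 0.11, 0], [-0.5, -4, 0, 0.11, 0], [-0.5, -3, 0, 0.05, 0]]

```text
time_s: 5.77
tool_pos: [0.4791, -0.2021, 0.2277]
tcp_rot: [0.642, 3.044, 0.008]
force: [0.9, -0.1, -0.1]
width: 1.003
```

```bash
python3 s.py; python3 k.py
```

```text
5.7667 pos [ 0.4791 -0.2021  0.2277] yaw 2.7255 tilt 0.0308 J [-0.41  0.21 -0.06  1.27  0.01 -1.56] F [ 0.9 -0.1 -0.1] w 1.003
top bar (array([552.4, 341.4]), array([15.6, 59.7]), 68.5) 127
green [593.7 327.6] ang -18.5 dist 43.6
yel [153.8 207. ] [568.2 337.3 123.4] -14.7
wht [140.5 224.3] [527.2 380.7  89.9] 122.7
side bar (array([550.7, 343.2]), array([13.9, 61. ]), 67.9) 337
green [589.1 331.1] ang -17.5 dist 40.2
yel [204.3 334.8] [561.6 337.8 131.7] -26.1
wht [214.7 378.5] [525.3 380.3  89.3] 124.3
```

View pics/k_top.png

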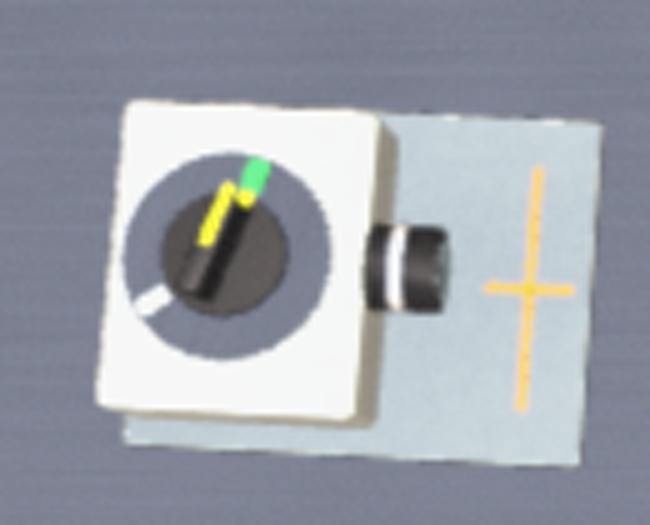

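View pics/k_side.png

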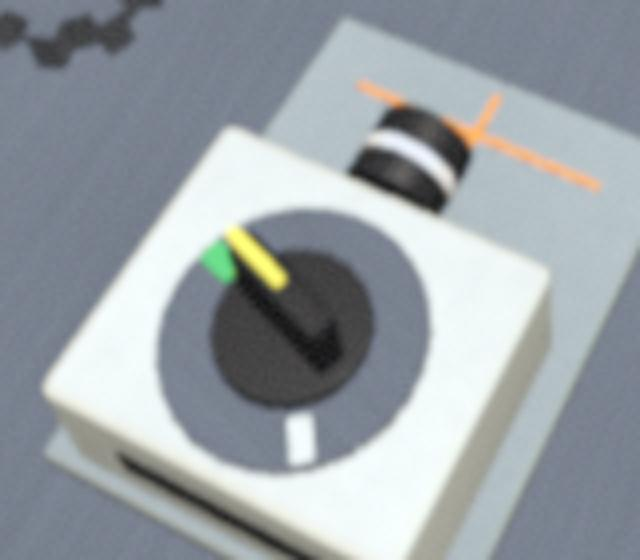

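>>> jog_arm:
  increments:
    - [[-0.7, -4, 0, 0.07, 0], [-0.7, -4, 0, 0.06, 0], [-0.4, -2.5, 0, 0, 0], [0, 0, 0, 0, 0], [0, 0, 0, 0, 0]]

```text
time_s: 6.28
tool_pos: [0.4632, -0.308, 0.2292]
tcp_rot: [0.446, 3.076, 0.011]
force: [0.6, 0.8, 0.2]
width: 0.999
```

```bash
python3 s.py; python3 - <<'E'
from m2 import *
p,d=snap("side","s3.png");caps("side",p,d)
p,d=snap("top");caps("top",p,d)
E
```

```text
6.2833 pos [ 0.4632 -0.308   0.2292] yaw 2.8533 tilt 0.0338 J [-0.6   0.27  0.03  1.3   0.02 -1.88] F [0.6 0.8 0.2] w 0.999
side yel [364.1 140.6] (array([ 458.7, -325.8]), array([45.6, 45.3]), 73.0) mean [ 0.4576 -0.3234  0.0933]
side yel [417.6 165.5] (array([ 309.3, -274.3]), array([43.5, 48.7]), 8.8) mean [ 0.3095 -0.2704  0.0936]
side red [329.8 213.3] (array([462.8, -34.4]), array([45.8, 44.3]), 66.5) mean [ 0.4625 -0.0319  0.0939]
side red [369.1 291.3] (array([336.3, 130. ]), array([44.9, 44.3]), 67.1) mean [0.3357 0.1327 0.0942]
top yel [403.1 245.3] (array([ 461. , -322.4]), array([33.1, 43.9]), 70.7) mean [ 0.461  -0.322   0.0937]
top red [295.2 245.6] (array([464.2, -35.1]), array([41. , 42.3]), 66.3) mean [ 0.4638 -0.0353  0.0943]
top red [233.7 294.4] (array([337.9, 128.2]), array([43.6, 42.6]), 67.0) mean [0.3379 0.1284 0.0943]
```

>>> jog_arm:
  increments:
    - [[-0.5, -1.9, 0, 0.015, 0], [0, 0, -3, 0, 0], [0, 0, -3, 0, 0], [0, 0, -3, 0, 0], [0, 0, -1, 0, 0]]

```text
time_s: 6.8
tool_pos: [0.4631, -0.3205, 0.1312]
tcp_rot: [0.408, 3.072, 0.006]
force: [-0.2, -0.4, -0.6]
width: 1.002
```

```bash
python3 s.py
```

```text
6.8 pos [ 0.4631 -0.3205  0.1312] yaw 2.8773 tilt 0.0426 J [-0.62  0.33 -0.15  1.06  0.02 -1.92] F [-0.2 -0.4 -0.6] w 1.002
```

>>> jog_arm:
  increments:
    - [[-0.45, -0.7, 0, 0, 0], [0, 0, 0, 0, 0], [0, 0, -2, 0, 0], [0, 0, -1.5, 0, 0], [0, 0, 0, 0, 0]]

```text
time_s: 7.22
tool_pos: [0.4605, -0.3234, 0.0972]
tcp_rot: [0.399, 3.072, 0.007]
force: [-0.9, 0.1, 0.8]
width: 0.998
```

```bash
python3 s.py; python3 -c "
from h import *
print(R.from_rotvec(monitor.observe()['tcp_rot']).as_matrix()[:,2])"
```

```text
7.2167 pos [ 0.4605 -0.3234  0.0972] yaw 2.8831 tilt 0.0438 J [-0.63  0.35 -0.21  0.97  0.02 -1.94] F [-0.9  0.1  0.8] w 0.998
[ 0.04374886 -0.00131063 -0.9990417 ]
```

>>> jog_arm:
  increments:
    - [[-0.3, -0.6, 0, 0, 0], [0, 0, 0, -0.01, 0], [0, 0, -2, 0, 0], [0, 0, -2.0, 0, 0], [0, 0, 0, 0, 0]]

```text
time_s: 7.63
tool_pos: [0.4613, -0.3323, 0.0644]
tcp_rot: [0.415, 3.06, -0.002]
force: [-0.7, 0.4, -0.6]
width: 0.997
```

```bash
python3 s.py
```

```text
7.6333 pos [ 0.4613 -0.3323  0.0644] yaw 2.8717 tilt 0.0536 J [-0.64  0.38 -0.26  0.88  0.02 -1.94] F [-0.7  0.4 -0.6] w 0.997
```

>>> jog_arm:
  increments:
    - [[-0.25, 0.45, -0.7, 0, 0], [0, 0, 0, 0, 0.2], [0, 0, 0, 0, 0.6], [0, 0, 0, 0, 1], [0, 0, 0, 0, 1]]
  grip_force: 50

```text
time_s: 8.05
tool_pos: [0.4601, -0.3288, 0.0623]
tcp_rot: [0.416, 3.056, -0.006]
force: [-3.3, 0.8, 0.7]
width: 0.507
```

```bash
python3 s.py
```

```text
8.05 pos [ 0.4601 -0.3288  0.0623] yaw 2.8705 tilt 0.0578 J [-0.63  0.38 -0.27  0.87  0.02 -1.93] F [-3.3  0.8  0.7] w 0.507
```

>>> jog_arm:
  increments:
    - [[0, 0, 1, 0, 1], [0, 0, 3, 0, 1], [0, 0, 3.5, 0, 1], [0, 0, 3.5, 0, 1], [0.5, 2, 3, -0.1, 1]]

```text
time_s: 8.47
tool_pos: [0.4594, -0.307, 0.2015]
tcp_rot: [0.572, 3.044, -0.001]
force: [1.1, -0.1, -2.5]
width: 0.512
```

```bash
python3 s.py
```

```text
8.4667 pos [ 0.4594 -0.307   0.2015] yaw 2.7699 tilt 0.0445 J [-0.6   0.27 -0.05  1.21  0.02 -1.8 ] F [ 1.1 -0.1 -2.5] w 0.512
```

>>> jog_arm:
  increments:
    - [[0.6, 3.8, 0, -0.11, 1], [0.6, 3.8, 0, -0.11, 1], [0.6, 3.8, 0, -0.11, 1], [0.6, 3.8, 0, -0.11, 1], [0.6, 3.8, 0, -0.11, 1]]

```text
time_s: 8.88
tool_pos: [0.4912, -0.1261, 0.2121]
tcp_rot: [1.379, 2.758, -0.028]
force: [0.9, 0.1, -2.5]
width: 0.516
```

>>> jog_arm:
  increments:
    - [[0.6, 3.8, 0, -0.11, 1], [0.6, 3.8, 0, -0.11, 1], [0.6, 3.5, 0, -0.11, 1], [0.6, 2, 0, -0.11, 1], [0, 0, 0, -0.1, 1]]

```text
time_s: 9.3
tool_pos: [0.5138, 0.0084, 0.2144]
tcp_rot: [2.065, 2.297, -0.046]
force: [1.1, -0.8, -3.7]
width: 0.514
```

```bash
python3 s.py
```

```text
9.3 pos [0.5138 0.0084 0.2144] yaw 1.6769 tilt 0.0602 J [ 0.05  0.21 -0.09  1.25 -0.06 -0.06] F [ 1.1 -0.8 -3.7] w 0.514
```

>>> jog_arm:
  increments:
    - [[0.5, 4, 0, -0.06, 1], [0.5, 4, 0, -0.05, 1], [0.5, 4, 0, -0.04, 1], [0.5, 2, 0, 0, 1], [0, 0, 0, 0, 1]]

```text
time_s: 9.72
tool_pos: [0.5335, 0.153, 0.2157]
tcp_rot: [2.25, 2.119, -0.052]
force: [0.1, 0.0, -3.4]
width: 0.508
```

```bash
python3 s.py
```

```text
9.7167 pos [0.5335 0.153  0.2157] yaw 1.5104 tilt 0.0602 J [ 0.31  0.3   0.03  1.31 -0.06  0.37] F [ 0.1  0.  -3.4] w 0.508
```

>>> jog_arm:
  increments:
    - [[0.3, 0.5, -3, 0, 1], [0, 0, -3, 0, 1], [0, 0, -2.5, 0, 1], [0, 0, -1, 0, 1], [0, 0, 0, 0, 1]]

```text
time_s: 10.13
tool_pos: [0.5366, 0.1596, 0.1194]
tcp_rot: [2.244, 2.124, -0.046]
force: [-0.3, -0.2, -2.9]
width: 0.509
```

```bash
python3 s.py
```

```text
10.1333 pos [0.5366 0.1596 0.1194] yaw 1.5154 tilt 0.0601 J [ 0.32  0.36 -0.14  1.08 -0.06  0.38] F [-0.3 -0.2 -2.9] w 0.509
```

>>> jog_arm:
  increments:
    - [[0.2, 0.5, -1.5, 0, 1], [0, 0, -1, 0, 1], [0, 0, 0, 0, 1], [0, 0, 0, 0, 1], [0, 0, 0, 0, 1]]

```text
time_s: 10.55
tool_pos: [0.5389, 0.1625, 0.0964]
tcp_rot: [2.244, 2.122, -0.046]
force: [0.3, -0.1, -2.1]
width: 0.509
```

```bash
python3 s.py; python3 - <<'E'
from m2 import *
p,d=snap("side","s4.png");crop(p,"s4c.png",180,200,340,330,5);C=cloud("side",d);Z=C[...,2]
m=msk(p,(23,100,100),(35,255,255))&(Z>.1)
for st,c,mm in comps(m,6):print(c,C[mm].mean(0).round(4),Z[mm].min(),Z[mm].max(),rect(C[mm]),st)
p,d=snap("top","t4.png");crop(p,"t4c.png",110,165,240,270,6)
E
```

```text
10.55 pos [0.5389 0.1625 0.0964] yaw 1.5141 tilt 0.0606 J [ 0.33  0.38 -0.17  1.03 -0.06  0.38] F [ 0.3 -0.1 -2.1] w 0.509
[267.60958904 263.3869863 ] [0.5234 0.1694 0.1314] 0.11686373649761872 0.1908659326168357 (array([522.5, 168.5]), array([24.6, 59.5]), 8.8) [260 251  18  26 292]
[254. 264.] [0.5392 0.1929 0.1509] 0.12687984851903122 0.16524858487370708 (array([542.1, 190.5]), array([ 9.2, 27.7]), 37.0) [251 262   7   5  23]
[204.60784314 334.94117647] [0.5607 0.3383 0.1326] 0.13031581809719417 0.13590125582192847 (array([561.3, 337.5]), array([ 9.2, 32.4]), 69.6) [197 328  15  15 102]
```

View pics/s4c.png

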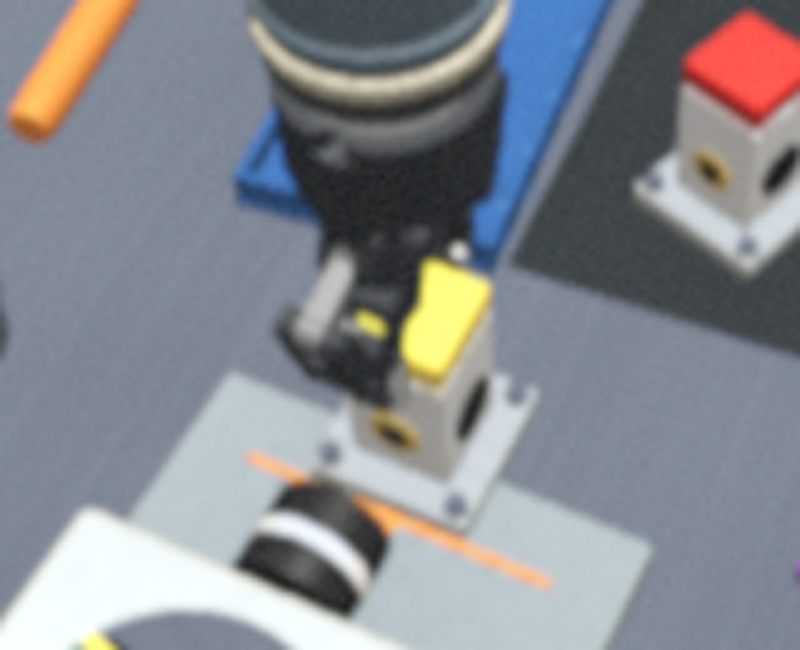

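View pics/t4c.png

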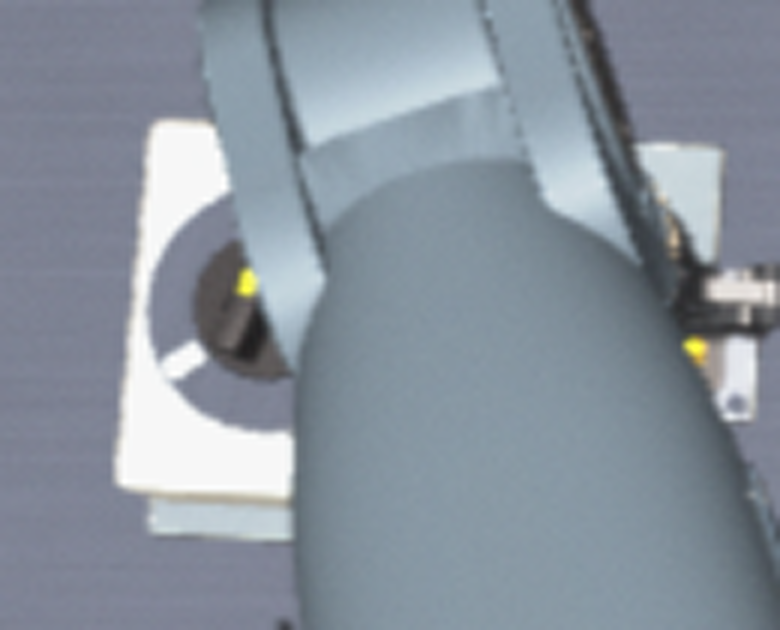

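```bash
cat > port.py <<'E'
from m2 import *
p,d=snap("side");C=cloud("side",d)
H=hsv(p)
u0,v0=proj("side",[.540,.189,.072])[0]
print("focus px",u0,v0)
m=(H[...,0]>10)&(H[...,0]<30)&(H[...,1]>90)
w=np.zeros(m.shape,bool);w[int(v0)-22:int(v0)+22,int(u0)-25:int(u0)+25]=1
m&=w&(C[...,2]>.045)&(C[...,2]<.1)
for st,c,mm in comps(m,5):print("brass",st,c.round(1),C[mm].mean(0).round(4),np.ptp(C[mm],axis=0).round(4))
dk=(H[...,2]<60)&w&(C[...,2]>.045)&(C[...,2]<.09)&(C[...,1]<.215)
for st,c,mm in comps(dk,5):print("dark",st,c.round(1),np.median(C[mm],0).round(4),np.ptp(C[mm],axis=0).round(4))
crop(p,"port.png",180,200,340,330,5)
E
python3 port.py
```

```text
focus px 256.7306171132725 286.8593803690569
brass [255 283   8   7  28] [258.3 285.6] [0.5367 0.1883 0.0771] [0.0163 0.0035 0.0177]
brass [251 300   6   7   8] [253.5 302.8] [0.5262 0.2315 0.0876] [0.0104 0.0026 0.0122]
dark [272 278   4   8  11] [273.9 281.4] [0.5131 0.166  0.0749] [0.0017 0.0129 0.0078]
```

>>> jog_arm:
  increments:
    - [[0.2, 0.1, -0.3, 0, 1], [0, 0, 0, 0, 1], [0, 0, 0, 0, 1], [0, 0, 0, 0, 1], [0, 0, 0, 0, 1]]

```text
time_s: 11.12
tool_pos: [0.5421, 0.1641, 0.0948]
tcp_rot: [2.243, 2.121, -0.041]
force: [-0.3, -0.5, -3.2]
width: 0.507
```

```bash
python3 s.py;python3 port.py
```

```text
11.1167 pos [0.5421 0.1641 0.0948] yaw 1.514 tilt 0.0604 J [ 0.33  0.39 -0.16  1.02 -0.06  0.38] F [-0.3 -0.5 -3.2] w 0.507
focus px 256.7306171132725 286.8593803690569
brass [253 284   8   6  26] [256.7 286.2] [0.5396 0.1898 0.0754] [0.0158 0.003  0.0129]
dark [271 278   4   9  13] [272.2 281.9] [0.5162 0.1688 0.075 ] [0.0015 0.014  0.0117]
```

>>> jog_arm:
  increments:
    - [[0, 0, -0.1, 0, 1], [0, 0, 0, 0, 1], [0, 0, 0, 0, 1], [0, 0, 0, 0, 1], [0, 0, 0, 0, 1]]

```text
time_s: 11.58
tool_pos: [0.542, 0.1641, 0.0936]
tcp_rot: [2.243, 2.121, -0.042]
force: [1.0, 0.1, -3.1]
width: 0.508
```

>>> jog_arm:
  increments:
    - [[0, 0, 0, 0, 1], [0, 0, 0, 0, 1], [0, 0, 0, 0, 1], [0, 0, 0, 0, 1], [0, 0, 0, 0, 1]]

```text
time_s: 12.0
tool_pos: [0.542, 0.1641, 0.0936]
tcp_rot: [2.243, 2.121, -0.042]
force: [-0.4, 0.5, -2.6]
width: 0.509
```

```bash
python3 s.py;python3 port.py
```

```text
12.0 pos [0.542  0.1641 0.0936] yaw 1.5141 tilt 0.0604 J [ 0.33  0.39 -0.16  1.02 -0.06  0.38] F [-0.4  0.5 -2.6] w 0.509
focus px 256.7306171132725 286.8593803690569
brass [253 284   9   7  32] [256.8 286.8] [0.5392 0.19   0.0743] [0.0183 0.0038 0.0172]
dark [271 278   4   9  13] [272.4 282.5] [0.5158 0.1695 0.0726] [0.0011 0.014  0.0117]
```

>>> jog_arm:
  increments:
    - [[0, 0, 0, -0.12, 1], [0, 0, 0, -0.12, 1], [0, 0, 0, -0.12, 1], [0, 0, 0, -0.12, 1], [0, 0, 0, -0.12, 1]]

```text
time_s: 12.47
tool_pos: [0.5417, 0.1642, 0.0938]
tcp_rot: [2.792, 1.341, -0.065]
force: [0.1, 1.0, -3.3]
width: 0.508
```

```bash
python3 s.py
```

```text
12.4667 pos [0.5417 0.1642 0.0938] yaw 0.8949 tilt 0.0606 J [ 0.32  0.41 -0.13  1.07 -0.05  1.  ] F [ 0.1  1.  -3.3] w 0.508
```

>>> jog_arm:
  increments:
    - [[0, 0, 0, -0.12, 1], [0, 0, 0, -0.12, 1], [0, 0, 0, -0.12, 1], [0, 0, 0, -0.12, 1], [0, 0, 0, -0.12, 1]]

```text
time_s: 12.88
tool_pos: [0.5421, 0.1644, 0.0938]
tcp_rot: [3.083, 0.419, -0.083]
force: [0.3, 0.5, -3.5]
width: 0.503
```

```bash
python3 s.py
```

```text
12.8833 pos [0.5421 0.1644 0.0938] yaw 0.2698 tilt 0.0608 J [ 0.3   0.43 -0.1   1.1  -0.02  1.61] F [ 0.3  0.5 -3.5] w 0.503
```

Position is steady while turning. Target yaw about -0.06.

>>> jog_arm:
  increments:
    - [[0, 0, 0, -0.12, 1], [0, 0, 0, -0.12, 1], [0, 0, 0, -0.08, 1], [0, 0, 0, 0, 1], [0, 0, 0, 0, 1]]

```text
time_s: 13.3
tool_pos: [0.5426, 0.1642, 0.0936]
tcp_rot: [3.119, -0.107, -0.089]
force: [0.3, -0.1, -4.1]
width: 0.504
```

```bash
python3 s.py;python3 port.py
```

```text
13.3 pos [0.5426 0.1642 0.0936] yaw -0.069 tilt 0.0607 J [ 0.29  0.43 -0.1   1.11 -0.    1.93] F [ 0.3 -0.1 -4.1] w 0.504
focus px 256.7306171132725 286.8593803690569
dark [250 284  10   8  40] [254.5 287.6] [0.5433 0.1925 0.0723] [0.0211 0.0043 0.018 ]
```

View pics/port.png

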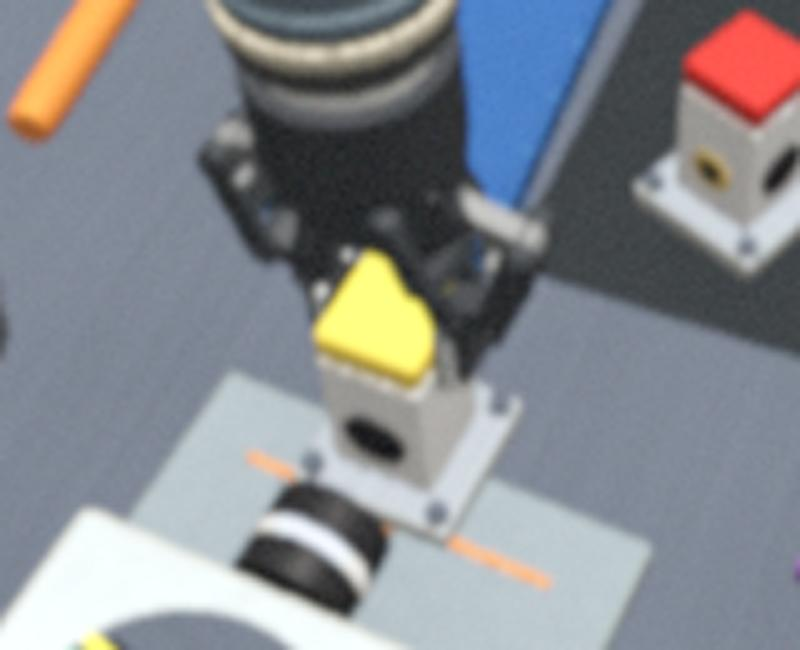

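>>> jog_arm:
  increments:
    - [[-0.3, -0.3, 0, 0, 1], [0, 0, 0, 0, 1], [0, 0, 0, 0, 1], [0, 0, 0, 0, 1], [0, 0, 0, 0, 1]]

```text
time_s: 13.77
tool_pos: [0.539, 0.1609, 0.0937]
tcp_rot: [3.119, -0.095, -0.089]
force: [-0.3, -0.2, -3.0]
width: 0.508
```

>>> jog_arm:
  increments:
    - [[0, 0, 0, 0, 1], [0, 0, 0, 0, 1], [0, 0, 0, 0, 1], [0, 0, 0, 0, 1], [0, 0, 0, 0, 1]]

```text
time_s: 14.18
tool_pos: [0.5391, 0.1611, 0.0938]
tcp_rot: [3.119, -0.093, -0.089]
force: [-1.0, -0.2, -4.5]
width: 0.51
```

>>> jog_arm:
  increments:
    - [[0, 0, 0, 0, 1], [0, 0, 0, 0, 1], [0, 0, 0, 0, 1], [0, 0, 0, 0, 1], [0, 0, 0, 0, 1]]

```text
time_s: 14.6
tool_pos: [0.5392, 0.1611, 0.0937]
tcp_rot: [3.119, -0.093, -0.089]
force: [-0.7, -0.0, -3.3]
width: 0.511
```

```bash
python3 s.py;python3 port.py; python3 - <<'E'
from m2 import *
p,d=snap("top","t5.png");caps("top",p,d)
E
```

```text
14.6 pos [0.5392 0.1611 0.0937] yaw -0.0603 tilt 0.0605 J [ 0.29  0.42 -0.11  1.1  -0.    1.92] F [-0.7 -0.  -3.3] w 0.511
focus px 256.7306171132725 286.8593803690569
dark [252 284  10   7  42] [256.7 286.9] [0.5393 0.1896 0.0721] [0.0196 0.0029 0.021 ]
top yel [388.2 303.1] (array([ 310.8, -275.2]), array([43.4, 44. ]), 9.9) mean [ 0.3108 -0.2749  0.0938]
top red [295.2 245.6] (array([464.3, -35.1]), array([41.2, 43.1]), 66.4) mean [ 0.4638 -0.0352  0.0943]
```

>>> jog_arm:
  increments:
    - [[0, -1, 2, 0, 1], [0, -3, 2.5, 0, 1], [0.5, -3.5, 2, 0, 1], [1, -3.8, 2, 0, 1], [1, -3.8, 1, 0, 1]]

```text
time_s: 15.12
tool_pos: [0.56, 0.0137, 0.1882]
tcp_rot: [3.119, -0.075, -0.099]
force: [1.6, 1.0, -3.1]
width: 0.506
```

>>> jog_arm:
  increments:
    - [[1, -3.8, 0, 0, 1], [1, -3.8, 0, 0, 1], [1, -3.8, 0, 0, 1], [1, -3.8, 0, 0, 1], [1, -3, 0, 0, 1]]

```text
time_s: 15.53
tool_pos: [0.6124, -0.1785, 0.1935]
tcp_rot: [3.119, -0.074, -0.086]
force: [1.1, 0.9, -3.2]
width: 0.505
```

```bash
python3 s.py
```

```text
15.5333 pos [ 0.6124 -0.1785  0.1935] yaw -0.0479 tilt 0.0589 J [-0.27  0.49  0.26  1.4  -0.03  1.35] F [ 1.1  0.9 -3.2] w 0.505
```

>>> jog_arm:
  increments:
    - [[0.8, -2, 0, 0, 1], [0.3, -1, -1, 0, 1], [0, 0, -3, 0, 1], [0, 0, -3, 0, 1], [0, 0, 0, 0, 1]]

```text
time_s: 15.95
tool_pos: [0.6249, -0.2189, 0.12]
tcp_rot: [3.116, -0.088, -0.08]
force: [-1.5, 0.9, -4.4]
width: 0.509
```

```bash
python3 s.py
```

```text
15.95 pos [ 0.6249 -0.2189  0.12  ] yaw -0.0572 tilt 0.0564 J [-0.32  0.56  0.19  1.25 -0.04  1.31] F [-1.5  0.9 -4.4] w 0.509
```

>>> jog_arm:
  increments:
    - [[0.5, 0, -2, 0, 1], [0, 0, -1.6, 0, 1], [0, 0, -0.8, 0, 1], [0, 0, 0, 0, 1], [0, 0, 0, 0, 1]]

```text
time_s: 16.37
tool_pos: [0.629, -0.2159, 0.0762]
tcp_rot: [3.118, -0.085, -0.084]
force: [0.7, 0.5, -3.1]
width: 0.507
```

```bash
python3 s.py
```

```text
16.3667 pos [ 0.629  -0.2159  0.0762] yaw -0.0548 tilt 0.0582 J [-0.31  0.59  0.14  1.17 -0.04  1.31] F [ 0.7  0.5 -3.1] w 0.507
```

>>> jog_arm:
  increments:
    - [[0, 0, -0.5, 0, 1], [0, 0, -0.2, 0, 1], [0, 0, -0.2, 0, 1], [0, 0, 0, 0, 1], [0, 0, 0, 0, 1]]

```text
time_s: 16.78
tool_pos: [0.6311, -0.2156, 0.0713]
tcp_rot: [3.117, -0.083, -0.075]
force: [-0.1, -0.7, -3.5]
width: 0.508
```

```bash
python3 s.py
```

```text
16.7833 pos [ 0.6311 -0.2156  0.0713] yaw -0.0537 tilt 0.0536 J [-0.31  0.59  0.13  1.15 -0.04  1.31] F [-0.1 -0.7 -3.5] w 0.508
```

>>> jog_arm:
  increments:
    - [[0, 0, -0.4, 0, 1], [0, 0, 0, 0, 1], [0, 0, 0, 0, 0.6], [0, 0, 0, 0, 0.2], [0, 0, 0, 0, 0]]

```text
time_s: 17.2
tool_pos: [0.6324, -0.2169, 0.0702]
tcp_rot: [3.114, -0.084, -0.068]
force: [-0.8, -0.1, 0.1]
width: 0.779
```

```bash
python3 s.py
```

```text
17.2 pos [ 0.6324 -0.2169  0.0702] yaw -0.0545 tilt 0.0505 J [-0.31  0.59  0.13  1.14 -0.04  1.31] F [-0.8 -0.1  0.1] w 0.779
```

>>> jog_arm:
  increments:
    - [[0, 0, 0, 0, 0], [0, 0, 0, 0, 0], [0, 0, 2, 0, 0], [0, 0, 4, 0, 0], [0, 0, 4, 0, 0]]

```text
time_s: 17.62
tool_pos: [0.6275, -0.2153, 0.1635]
tcp_rot: [3.118, -0.084, -0.091]
force: [2.2, 0.3, 0.7]
width: 0.999
```

>>> jog_arm:
  increments:
    - [[0, 0, 4, 0, 0], [-3, 2, 0, 0, 0], [-4, 3, 0, 0.12, 0], [-4, 3, 0, 0.12, 0], [-4, 3, 0, 0.12, 0]]

```text
time_s: 18.03
tool_pos: [0.5, -0.1181, 0.2173]
tcp_rot: [3.068, 0.48, -0.035]
force: [1.2, 1.4, 1.0]
width: 0.998
```

```bash
python3 s.py; python3 - <<'E'
from m2 import *
p,d=snap("side","s6.png");caps("side",p,d)
p,d=snap("top","t6.png");caps("top",p,d)
E
```

```text
18.0333 pos [ 0.5    -0.1181  0.2173] yaw 0.3102 tilt 0.0428 J [-0.21  0.23 -0.06  1.29 -0.04  1.05] F [1.2 1.4 1. ] w 0.998
side yel [288.4 149.4] (array([ 630.8, -210.3]), array([46.1, 44.1]), 84.9) mean [ 0.6295 -0.2077  0.0983]
side yel [417.7 165.5] (array([ 309.3, -273.5]), array([44.1, 45. ]), 8.5) mean [ 0.3097 -0.2701  0.0936]
side red [329.8 213.4] (array([463.2, -34. ]), array([45.2, 44.6]), 66.9) mean [ 0.4624 -0.0316  0.0939]
side red [369.1 291.4] (array([335.8, 130.3]), array([44.9, 43.6]), 66.2) mean [0.3357 0.133  0.0942]
top yel [388.8 302.9] (array([ 310.6, -275.5]), array([43.7, 44.1]), 9.7) mean [ 0.3111 -0.2766  0.0936]
top red [294.7 245.5] (array([464.5, -33.9]), array([38.6, 42.8]), 66.3) mean [ 0.4644 -0.0338  0.0939]
top red [233.8 294.4] (array([338.1, 128.5]), array([44. , 42.6]), 66.8) mean [0.3379 0.1281 0.0944]
```

View pics/s6.png

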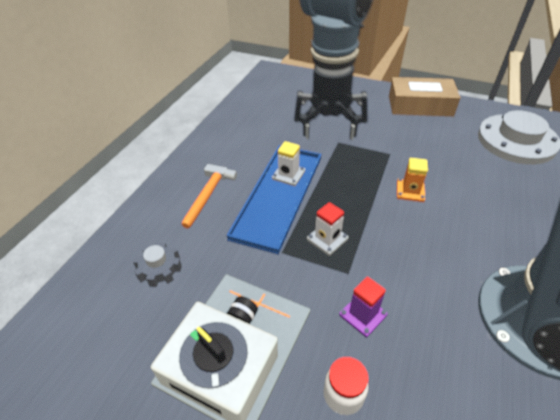

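>>> jog_arm:
  increments:
    - [[-1, 2.5, 0, 0.12, 0], [-1, 2.5, 0, 0.12, 0], [-1, 2, 0, 0.12, 0], [-0.5, 1, 0, 0.12, 0], [0, 0, 0, 0.12, 0]]

```text
time_s: 18.55
tool_pos: [0.4572, -0.0323, 0.2188]
tcp_rot: [2.771, 1.389, -0.018]
force: [0.7, -0.1, -0.2]
width: 1.002
```

>>> jog_arm:
  increments:
    - [[0, 0, 0, 0.12, 0], [0, 0, 0, 0.1, 0], [0, 0, -2, 0, 0], [0, 0, -2, 0, 0], [0, 0, 0, 0, 0]]

```text
time_s: 18.97
tool_pos: [0.4588, -0.0309, 0.1803]
tcp_rot: [2.582, 1.706, -0.002]
force: [-0.3, 0.4, -1.1]
width: 1.001
```

```bash
python3 s.py
```

```text
18.9667 pos [ 0.4588 -0.0309  0.1803] yaw 1.1675 tilt 0.0467 J [-0.04  0.13 -0.28  1.13 -0.04  0.36] F [-0.3  0.4 -1.1] w 1.001
```

>>> jog_arm:
  increments:
    - [[0.4, -0.4, -2, 0, 0], [0, 0, -3, 0, 0], [0, 0, -2.5, 0, 0], [0, 0, 0, 0, 0], [0, 0, 0, 0, 0]]

```text
time_s: 19.38
tool_pos: [0.4658, -0.0354, 0.1074]
tcp_rot: [2.582, 1.701, 0.005]
force: [0.7, -0.6, 0.4]
width: 0.996
```

```bash
python3 s.py; python3 - <<'E'
from m2 import *
p,d=snap("side","s7.png");crop(p,"s7c.png",250,120,420,270,4)
E
```

```text
19.3833 pos [ 0.4658 -0.0354  0.1074] yaw 1.1649 tilt 0.0499 J [-0.05  0.2  -0.41  0.94 -0.04  0.35] F [ 0.7 -0.6  0.4] w 0.996
```

View pics/s7c.png

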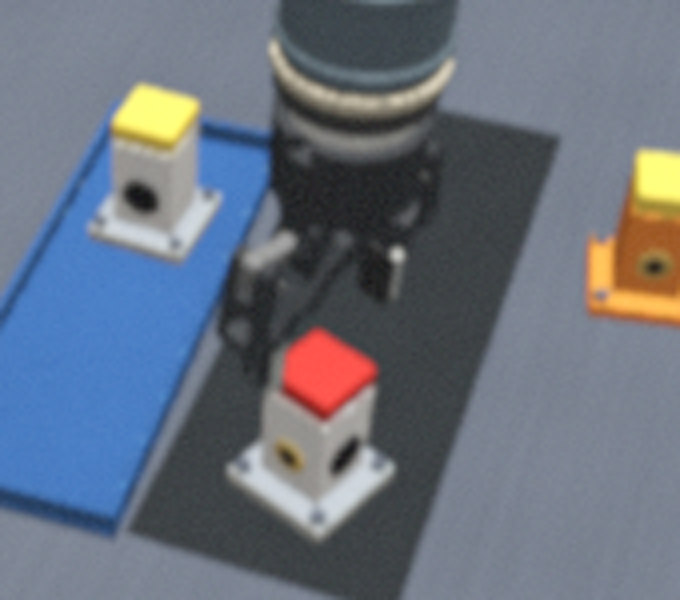

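```bash
python3 - <<'E'
from m2 import *
p,d=snap("side");caps("side",p,d)
s=monitor.observe();r=R.from_rotvec(s["tcp_rot"]).as_matrix()
for k in(-.043,0,.043):
    q=s["tool_pos"]+r[:,0]*k-r[:,2]*.013;u=proj("side",q)[0];print(k,q.round(3),(u-[250,120])*4)
E
```

```text
side yel [288.4 149.4] (array([ 630. , -211.6]), array([43.6, 47.5]), 0.4) mean [ 0.6294 -0.2076  0.0983]
side yel [417.6 165.5] (array([ 309.3, -273.9]), array([44.2, 46.5]), 9.9) mean [ 0.3097 -0.27    0.0935]
side red [330.7 213.4] (array([463.3, -33.6]), array([45.1, 44.6]), 68.6) mean [ 0.4606 -0.0324  0.094 ]
side red [369.1 291.3] (array([336. , 130.2]), array([45.2, 44.2]), 66.1) mean [0.3357 0.1328 0.0942]
-0.043 [ 0.449 -0.074  0.122] [369.98311789 292.62325411]
0 [ 0.466 -0.035  0.121] [319.09020743 332.82028907]
0.043 [0.483 0.005 0.12 ] [265.7936906  374.91577802]
```

>>> jog_arm:
  increments:
    - [[-0.25, 0.1, -2, 0, 0], [0, 0, -1.5, 0, 0], [0, 0, -0.7, 0, 0], [0, 0, 0, 0, 0], [0, 0, 0, 0, 0]]

```text
time_s: 19.9
tool_pos: [0.4696, -0.0346, 0.073]
tcp_rot: [2.575, 1.696, 0.022]
force: [0.2, 0.0, -0.3]
width: 0.996
```

```bash
python3 s.py
```

```text
19.9 pos [ 0.4696 -0.0346  0.073 ] yaw 1.1644 tilt 0.0596 J [-0.05  0.23 -0.47  0.83 -0.04  0.36] F [ 0.2  0.  -0.3] w 0.996
```

>>> jog_arm:
  increments:
    - [[-0.7, 0.05, 0, 0, 0], [0, 0, -0.6, 0, 0], [-0.2, 0, -0.4, 0, 0], [0, 0, 0, 0, 0], [0, 0, 0, 0, 0]]

```text
time_s: 20.32
tool_pos: [0.4616, -0.0342, 0.0655]
tcp_rot: [2.573, 1.694, 0.028]
force: [0.7, 0.3, 0.5]
width: 1.001
```

```bash
python3 s.py
```

```text
20.3167 pos [ 0.4616 -0.0342  0.0655] yaw 1.1642 tilt 0.0634 J [-0.05  0.22 -0.5   0.8  -0.04  0.36] F [0.7 0.3 0.5] w 1.001
```

>>> jog_arm:
  increments:
    - [[0.1, 0, -0.3, 0, 0], [0, 0, 0, 0, 0.3], [0, 0, 0, 0, 0.7], [0, 0, 0, 0, 1], [0, 0, 0, 0, 1]]

```text
time_s: 20.73
tool_pos: [0.4629, -0.0346, 0.0625]
tcp_rot: [2.572, 1.694, 0.027]
force: [-1.7, -1.6, 3.7]
width: 0.508
```

```bash
python3 s.py
```

```text
20.7333 pos [ 0.4629 -0.0346  0.0625] yaw 1.1639 tilt 0.0641 J [-0.05  0.23 -0.5   0.79 -0.04  0.36] F [-1.7 -1.6  3.7] w 0.508
```

>>> jog_arm:
  increments:
    - [[0, 0, 1, 0, 1], [0, 0, 3, 0, 1], [0, 0, 3.5, 0, 1], [0, 0, 3.5, 0, 1], [1, 2, 3, 0.03, 1]]

```text
time_s: 21.15
tool_pos: [0.4631, -0.0158, 0.1989]
tcp_rot: [2.559, 1.736, 0.0]
force: [1.7, -1.1, -4.5]
width: 0.508
```

>>> jog_arm:
  increments:
    - [[2, 4, 0, 0.06, 1], [2, 4, 0, 0.06, 1], [1.5, 4, 0, 0.06, 1], [0.8, 3, 0, 0.06, 1], [0, 0, 0, 0.06, 1]]

```text
time_s: 21.57
tool_pos: [0.5296, 0.1376, 0.2054]
tcp_rot: [2.26, 2.105, 0.029]
force: [0.9, -0.4, -5.0]
width: 0.512
```

```bash
python3 s.py
```

```text
21.5667 pos [0.5296 0.1376 0.2054] yaw 1.4991 tilt 0.0559 J [ 0.28  0.25 -0.06  1.22 -0.04  0.35] F [ 0.9 -0.4 -5. ] w 0.512
```

>>> jog_arm:
  increments:
    - [[0.8, 1.8, -2, 0, 1], [0, 0.5, -3, 0, 1], [0, 0, -3, 0, 1], [0, 0, -2, 0, 1], [0, 0, 0, 0, 1]]

```text
time_s: 21.98
tool_pos: [0.537, 0.1658, 0.1]
tcp_rot: [2.25, 2.118, 0.028]
force: [-1.0, -0.4, -4.5]
width: 0.505
```

```bash
python3 s.py
```

```text
21.9833 pos [0.537  0.1658 0.1   ] yaw 1.5098 tilt 0.0541 J [ 0.32  0.35 -0.21  0.98 -0.04  0.38] F [-1.  -0.4 -4.5] w 0.505
```

>>> jog_arm:
  increments:
    - [[0.3, 0, -0.6, 0, 1], [0, 0, 0, 0, 1], [0, 0, 0, 0, 1], [0, 0, 0, 0, 1], [0, 0, 0, 0, 1]]

```text
time_s: 22.4
tool_pos: [0.5408, 0.1655, 0.0955]
tcp_rot: [2.251, 2.118, 0.027]
force: [-0.3, -0.2, -4.4]
width: 0.511
```

```bash
python3 s.py; python3 port.py
```

```text
22.4 pos [0.5408 0.1655 0.0955] yaw 1.5091 tilt 0.0537 J [ 0.32  0.36 -0.21  0.97 -0.04  0.38] F [-0.3 -0.2 -4.4] w 0.511
focus px 256.7306171132725 286.8593803690569
brass [252 283   8   6  26] [255.4 285.5] [0.5417 0.1907 0.0782] [0.0158 0.0075 0.026 ]
dark [269 277   4   9  15] [270.7 281.2] [0.5188 0.1693 0.0764] [0.0014 0.0152 0.0134]
```

View pics/port.png

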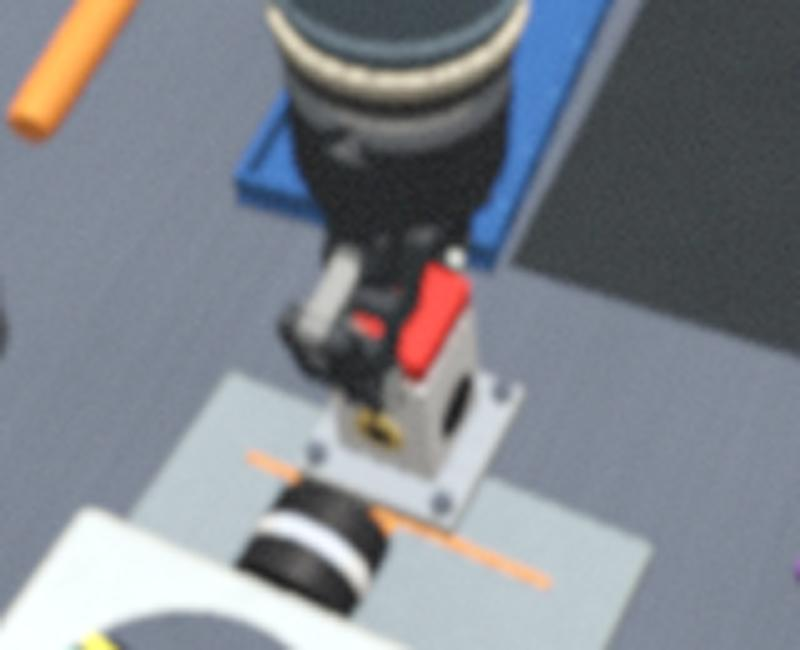

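Brass faces the lens at crop (378,430); about 3-4 mm high, 2 mm far in x. Trim and hold.

>>> jog_arm:
  increments:
    - [[-0.2, -0.05, -0.3, 0, 1], [0, 0, 0, 0, 1], [0, 0, 0, 0, 1], [0, 0, 0, 0, 1], [0, 0, 0, 0, 1]]

```text
time_s: 22.87
tool_pos: [0.5398, 0.165, 0.0946]
tcp_rot: [2.25, 2.116, 0.033]
force: [-0.2, 0.1, -4.3]
width: 0.509
```

>>> jog_arm:
  increments:
    - [[0, 0, 0, 0, 1], [0, 0, 0, 0, 1], [0, 0, 0, 0, 1], [0, 0, 0, 0, 1], [0, 0, 0, 0, 1]]

```text
time_s: 23.28
tool_pos: [0.5398, 0.1651, 0.0947]
tcp_rot: [2.25, 2.116, 0.033]
force: [-0.2, 0.2, -4.1]
width: 0.507
```

>>> jog_arm:
  increments:
    - [[0, 0, 0, 0, 1], [0, 0, 0, 0, 1], [0, 0, 0, 0, 1], [0, 0, 0, 0, 1], [0, 0, 0, 0, 1]]

```text
time_s: 23.7
tool_pos: [0.5398, 0.1651, 0.0946]
tcp_rot: [2.25, 2.116, 0.033]
force: [-0.2, 0.4, -3.3]
width: 0.508
```

```bash
python3 s.py; python3 port.py
```

```text
23.7 pos [0.5398 0.1651 0.0946] yaw 1.5086 tilt 0.0566 J [ 0.32  0.35 -0.21  0.96 -0.04  0.38] F [-0.2  0.4 -3.3] w 0.508
focus px 256.7306171132725 286.8593803690569
brass [252 283   9   6  25] [256.4 285.8] [0.5402 0.1898 0.0765] [0.0164 0.0032 0.0118]
brass [253 302   4   5   6] [254.7 304. ] [0.5239 0.2318 0.0852] [0.0067 0.0032 0.0064]
dark [270 277   4   9  16] [271.5 281. ] [0.5178 0.1681 0.0752] [0.0015 0.0161 0.0138]
```

>>> jog_arm:
  increments:
    - [[0, 0, -0.2, -0.12, 1], [0, 0, 0, -0.12, 1], [0, 0, 0, -0.12, 1], [0, 0, 0, -0.12, 1], [0, 0, 0, -0.12, 1]]

```text
time_s: 24.17
tool_pos: [0.5396, 0.1649, 0.0927]
tcp_rot: [2.784, 1.328, 0.007]
force: [0.2, 0.6, -3.9]
width: 0.508
```

>>> jog_arm:
  increments:
    - [[0, 0, 0, -0.12, 1], [0, 0, 0, -0.12, 1], [0, 0, 0, -0.12, 1], [0, 0, 0, -0.12, 1], [0, 0, 0, -0.12, 1]]

```text
time_s: 24.58
tool_pos: [0.5399, 0.1653, 0.0927]
tcp_rot: [3.059, 0.407, -0.019]
force: [-0.2, 0.6, -4.7]
width: 0.514
```

>>> jog_arm:
  increments:
    - [[0, 0, 0, -0.12, 1], [0, 0, 0, -0.12, 1], [0, 0, 0, -0.08, 1], [0, 0, 0, 0, 1], [0, 0, 0, 0, 1]]

```text
time_s: 25.0
tool_pos: [0.5407, 0.1655, 0.0926]
tcp_rot: [3.087, -0.114, -0.032]
force: [0.3, 0.1, -4.6]
width: 0.51
```

```bash
python3 s.py; python3 port.py
```

```text
25.0 pos [0.5407 0.1655 0.0926] yaw -0.0743 tilt 0.0568 J [ 0.32  0.41 -0.13  1.07 -0.04  1.97] F [ 0.3  0.1 -4.6] w 0.51
focus px 256.7306171132725 286.8593803690569
dark [252 284  10   7  43] [256.8 286.9] [0.5392 0.1895 0.0727] [0.0206 0.003  0.0191]
```

Spot on; hold.

>>> jog_arm:
  increments:
    - [[0, 0, 0, 0, 1], [0, 0, 0, 0, 1], [0, 0, 0, 0, 1], [0, 0, 0, 0, 1], [0, 0, 0, 0, 1]]

```text
time_s: 25.47
tool_pos: [0.5405, 0.1656, 0.0927]
tcp_rot: [3.087, -0.102, -0.032]
force: [0.7, -0.6, -4.0]
width: 0.506
```

>>> jog_arm:
  increments:
    - [[0, 0, 0, 0, 1], [0, 0, 0, 0, 1], [0, 0, 0, 0, 1], [0, 0, 0, 0, 1], [0, 0, 0, 0, 1]]

```text
time_s: 25.88
tool_pos: [0.5405, 0.1656, 0.0928]
tcp_rot: [3.087, -0.101, -0.031]
force: [1.3, 0.0, -3.2]
width: 0.506
```

>>> jog_arm:
  increments:
    - [[0, 0, 0, 0, 1], [0, 0, 0, 0, 1], [0, 0, 0, 0, 1], [0, 0, 0, 0, 1], [0, 0, 0, 0, 1]]

```text
time_s: 26.3
tool_pos: [0.5405, 0.1656, 0.0928]
tcp_rot: [3.087, -0.101, -0.031]
force: [-0.1, -0.2, -4.6]
width: 0.506
```

```bash
python3 s.py; python3 port.py; python3 k.py; python3 - <<'E'
from m2 import *
p,d=snap("side","s8.png");caps("side",p,d)
E
```

```text
26.3 pos [0.5405 0.1656 0.0928] yaw -0.0658 tilt 0.0566 J [ 0.32  0.41 -0.13  1.07 -0.04  1.96] F [-0.1 -0.2 -4.6] w 0.506
focus px 256.7306171132725 286.8593803690569
dark [252 284  10   7  43] [256.8 286.9] [0.5391 0.1899 0.0732] [0.0202 0.003  0.02  ]
top bar (array([546.8, 343.5]), array([16.2, 47.6]), 63.1) 97
yel [151.2 210.3] [557.8 341.7 132.1] -9.4
wht [139.9 224.6] [526.4 382.4  89.5] 117.7
side bar (array([551.2, 343.3]), array([13.7, 62.2]), 68.1) 337
green [589.4 330.9] ang -18.0 dist 40.2
yel [204.2 334.7] [561.8 337.7 131.6] -27.7
wht [214.7 378.3] [525.6 379.9  89.1] 124.9
side yel [288.6 149.3] (array([ 630.7, -211.2]), array([47.2, 43.4]), 85.4) mean [ 0.6288 -0.2082  0.0982]
side yel [417.7 165.4] (array([ 309. , -272.6]), array([44.2, 45.3]), 8.8) mean [ 0.3096 -0.2703  0.0935]
side red [369.  291.4] (array([335.5, 130.4]), array([44.7, 42.6]), 66.9) mean [0.3357 0.133  0.0941]
```

View pics/s8.png

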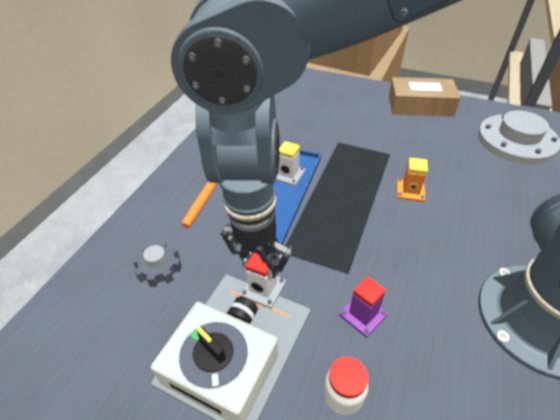

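>>> jog_arm:
  increments:
    - [[0, -1, 2, 0, 1], [0.5, -3, 2.5, 0, 1], [1, -3.5, 2, 0, 1], [1.5, -3.5, 1.5, 0, 1], [1.5, -3.5, 1, 0, 1]]

```text
time_s: 26.92
tool_pos: [0.5815, 0.0221, 0.1834]
tcp_rot: [3.088, -0.083, -0.043]
force: [0.6, 0.1, -3.9]
width: 0.511
```

>>> jog_arm:
  increments:
    - [[1.5, -3, 0, 0, 1], [1, -2, 0, 0, 1], [0.5, -1.5, 0, 0, 1], [0, 0, 0, 0, 1], [0, 0, 0, 0, 1]]

```text
time_s: 27.33
tool_pos: [0.6164, -0.0546, 0.1872]
tcp_rot: [3.085, -0.095, -0.03]
force: [-0.2, -0.3, -4.0]
width: 0.505
```

```bash
python3 s.py
```

```text
27.3333 pos [ 0.6164 -0.0546  0.1872] yaw -0.0622 tilt 0.0581 J [-0.06  0.43  0.16  1.31 -0.06  1.57] F [-0.2 -0.3 -4. ] w 0.505
```

>>> jog_arm:
  increments:
    - [[0.7, -0.5, -2, 0, 1], [0, 0, -3, 0, 1], [0, 0, -3, 0, 1], [0, 0, -1, 0, 1], [0, 0, 0, 0, 1]]

```text
time_s: 27.75
tool_pos: [0.623, -0.0568, 0.0955]
tcp_rot: [3.086, -0.093, -0.025]
force: [0.0, -0.3, -4.7]
width: 0.512
```

```bash
python3 s.py
```

```text
27.75 pos [ 0.623  -0.0568  0.0955] yaw -0.0605 tilt 0.0562 J [-0.06  0.49  0.01  1.11 -0.05  1.57] F [ 0.  -0.3 -4.7] w 0.512
```

>>> jog_arm:
  increments:
    - [[0, 0, -1.5, 0, 1], [0, 0, -0.7, 0, 1], [0, 0, -0.3, 0, 1], [0, 0, 0, 0, 1], [0, 0, 0, 0, 1]]

```text
time_s: 28.17
tool_pos: [0.6227, -0.0535, 0.0718]
tcp_rot: [3.087, -0.087, -0.025]
force: [0.5, -0.1, -4.6]
width: 0.509
```

```bash
python3 s.py
```

```text
28.1667 pos [ 0.6227 -0.0535  0.0718] yaw -0.0568 tilt 0.0557 J [-0.06  0.51 -0.03  1.05 -0.05  1.57] F [ 0.5 -0.1 -4.6] w 0.509
```

>>> jog_arm:
  increments:
    - [[0, 0, -0.4, 0, 1], [0, 0, 0, 0, 1], [0, 0, 0, 0, 0.6], [0, 0, 0, 0, 0.2], [0, 0, 0, 0, 0]]

```text
time_s: 28.58
tool_pos: [0.6252, -0.0535, 0.0714]
tcp_rot: [3.087, -0.087, -0.015]
force: [0.3, 0.5, -0.5]
width: 0.779
```

>>> jog_arm:
  increments:
    - [[0, 0, 0, 0, 0], [0, 0, 0, 0, 0], [0, 0, 2, 0, 0], [0, 0, 4, 0, 0], [0, 0, 4, 0, 0]]

```text
time_s: 29.0
tool_pos: [0.621, -0.0536, 0.1675]
tcp_rot: [3.087, -0.087, -0.033]
force: [1.0, 0.1, 0.2]
width: 1.0
```

>>> jog_arm:
  increments:
    - [[0, 0, 4, 0, 0], [-1, 3, 1, 0.12, 0], [-1.5, 4, 0, 0.12, 0], [-1.5, 4, 0, 0.12, 0], [-1.5, 4, 0, 0.12, 0]]

```text
time_s: 29.42
tool_pos: [0.5715, 0.0922, 0.2311]
tcp_rot: [3.014, 0.652, 0.018]
force: [1.0, 1.0, 0.1]
width: 0.999
```

```bash
python3 s.py; python3 k.py; python3 - <<'E'
from m2 import *
p,d=snap("side","s9.png");caps("side",p,d)
p,d=snap("top","t9.png");caps("top",p,d)
E
```

```text
29.4167 pos [0.5715 0.0922 0.2311] yaw 0.4263 tilt 0.0589 J [ 0.19  0.32  0.1   1.34 -0.06  1.33] F [1.  1.  0.1] w 0.999
top bar (array([552.2, 341.3]), array([14.8, 60. ]), 68.6) 131
green [593.8 327.7] ang -18.2 dist 43.8
yel [153.8 207. ] [568.  337.1 124.3] -15.0
wht [140.6 224.2] [527.6 380.8  89. ] 121.9
side bar (array([551. , 343.1]), array([14. , 61.3]), 68.3) 336
green [589.4 330.9] ang -17.6 dist 40.3
yel [204.4 334.8] [561.4 337.9 131.9] -26.3
wht [214.6 378.4] [525.6 380.1  89.1] 124.5
side yel [417.6 165.4] (array([ 309.3, -273.2]), array([44.1, 44.9]), 8.5) mean [ 0.3095 -0.2702  0.0936]
side red [266.7 189. ] (array([621.9, -51. ]), array([47. , 43.7]), 87.6) mean [ 0.6211 -0.048   0.0988]
side red [369.1 291.4] (array([335.7, 131.1]), array([43.9, 42.4]), 66.9) mean [0.3356 0.133  0.0943]
top yel [359.4 183.1] (array([ 632.2, -212.4]), array([41.8, 45. ]), 86.9) mean [ 0.6307 -0.2122  0.0983]
top yel [388.  303.1] (array([ 310.9, -275. ]), array([43.8, 45.2]), 9.3) mean [ 0.3109 -0.2748  0.0937]
top red [300.3 186.7] (array([623.1, -52.3]), array([40.9, 44.3]), 88.8) mean [ 0.623  -0.0513  0.0986]
```

View pics/s9.png

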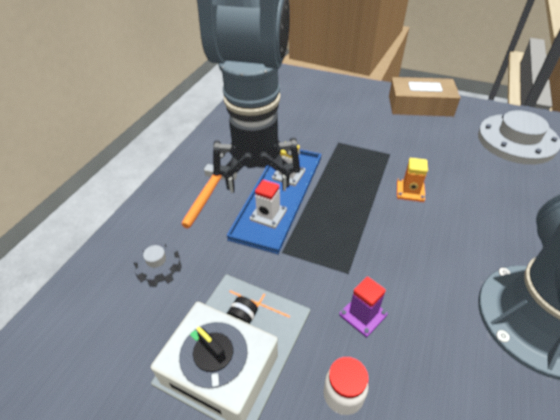

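>>> jog_arm:
  increments:
    - [[-0.4, 4, 0, 0.12, 0], [-0.4, 4, 0, 0.12, 0], [-0.4, 4, 0, 0.12, 0], [-0.4, 4, 0, 0.12, 0], [-0.4, 4, 0, 0.12, 0]]

```text
time_s: 30.03
tool_pos: [0.5554, 0.286, 0.2311]
tcp_rot: [2.692, 1.506, 0.044]
force: [1.2, 0.3, 0.2]
width: 1.005
```

```bash
python3 s.py; python3 - <<'E'
from m2 import *
from scipy.optimize import least_squares
for n in("top","side"):
    z=np.load(n+"0.npz");p,d=z["p"],z["d"];C=cloud(n,d);X,Y,Z=C[...,0],C[...,1],C[...,2]
    # dial outer boundary: grey dial vs white housing
    H=hsv(p);ctr=np.array([.550,.3445]);rr=np.hypot(X-ctr[0],Y-ctr[1])
    grey=(rr<.062)&(Z<.100)&(Z>.07)&(H[...,2]<170)&(rr>.02)
    m=cv2.morphologyEx((grey|(rr<.04)).astype(np.uint8),cv2.MORPH_CLOSE,np.ones((5,5)))
    c=max(cv2.findContours(m,0,cv2.CHAIN_APPROX_NONE)[0],key=cv2.contourArea)[:,0].astype(float)
    P=onplane(n,c,.087)[:,:2]
    f=least_squares(lambda q:np.hypot(P[:,0]-q[0],P[:,1]-q[1])-q[2],[.55,.3445,.055],loss="soft_l1",f_scale=.001).x
    print(n,"dial",f.round(4))
    reg=rr<.06
    for nm,mm in(("grn",msk(p,(50,100,80),(80,255,255))&reg),("wht",(H[...,1]<40)&(H[...,2]>180)&(rr<.052)&(Z<.1))):
        k=max(comps(mm,4),key=lambda t:t[0][4]);q=onplane(n,[k[1]],.088)[0,:2];v=q-f[:2];print(nm,q.round(4),np.degrees(np.arctan2(v[1],v[0])).round(1),np.hypot(*v).round(4))
E
```

```text
30.0333 pos [0.5554 0.286  0.2311] yaw 1.0199 tilt 0.0633 J [ 0.5   0.39  0.2   1.36 -0.06  1.05] F [1.2 0.3 0.2] w 1.005
top dial [0.5507 0.3432 0.0543]
grn [0.5938 0.3286] -18.7 0.0455
wht [0.5273 0.3822] 121.0 0.0455
side dial [0.5486 0.3435 0.0553]
grn [0.5917 0.3271] -20.9 0.0461
wht [0.5258 0.38  ] 122.1 0.043
```

>>> jog_arm:
  increments:
    - [[-0.2, 3, 0, 0.1, 0], [-0.2, 2.6, 0, 0.07, 0], [0, 0, 0, 0, 0], [0, 0, -2, 0, 0], [0, 0, -2, 0, 0]]

```text
time_s: 30.45
tool_pos: [0.5564, 0.3487, 0.192]
tcp_rot: [2.548, 1.743, 0.063]
force: [-0.2, -0.6, -0.2]
width: 1.002
```

```bash
python3 s.py
```

```text
30.45 pos [0.5564 0.3487 0.192 ] yaw 1.2 tilt 0.0674 J [ 0.58  0.45  0.2   1.28 -0.05  0.95] F [-0.2 -0.6 -0.2] w 1.002
```

>>> jog_arm:
  increments:
    - [[-0.6, -0.5, 0, 0, 0], [0, 0, -2, 0, 0], [0, 0, -2, 0, 0], [0, 0, -1, 0, 0], [0, 0, 0, 0, 0]]

```text
time_s: 30.87
tool_pos: [0.552, 0.3351, 0.1386]
tcp_rot: [2.56, 1.724, 0.055]
force: [-0.3, -0.4, 0.5]
width: 1.001
```

```bash
python3 s.py
```

```text
30.8667 pos [0.552  0.3351 0.1386] yaw 1.1853 tilt 0.0656 J [ 0.57  0.46  0.07  1.15 -0.05  0.96] F [-0.3 -0.4  0.5] w 1.001
```

>>> jog_arm:
  increments:
    - [[-0.2, 0.8, 0, 0, 0], [0, 0, 0, 0, 0], [0, 0, -1.5, 0, 0], [0, 0, -0.9, 0, 0], [0, 0, 0, 0, 0]]

```text
time_s: 31.28
tool_pos: [0.5529, 0.3434, 0.1199]
tcp_rot: [2.563, 1.717, 0.065]
force: [-0.2, -0.2, -0.7]
width: 0.996
```

```bash
python3 s.py
```

```text
31.2833 pos [0.5529 0.3434 0.1199] yaw 1.1809 tilt 0.0698 J [ 0.58  0.47  0.05  1.1  -0.06  0.97] F [-0.2 -0.2 -0.7] w 0.996
```

>>> jog_arm:
  increments:
    - [[-0.3, 0, -0.5, 0, 0], [0, 0, 0, 0, 0.5], [0, 0, 0, 0, 1], [0, 0, 0, 0, 1], [0, 0, 0, 0, 1]]
  grip_force: 40

```text
time_s: 31.7
tool_pos: [0.5503, 0.3443, 0.1173]
tcp_rot: [2.563, 1.718, 0.07]
force: [-0.4, -0.5, 0.9]
width: 0.453
```

>>> jog_arm:
  increments:
    - [[0, 0, 0, 0, 1], [0, 0, 0, 0, 1], [0, 0, 0, 0.06, 1], [0, 0, 0, 0.12, 1], [0, 0, 0, 0.12, 1]]

```text
time_s: 32.12
tool_pos: [0.5493, 0.3418, 0.1181]
tcp_rot: [2.274, 2.09, 0.077]
force: [-0.8, 0.0, -1.2]
width: 0.153
```

```bash
python3 s.py
```

```text
32.1167 pos [0.5493 0.3418 0.1181] yaw 1.4864 tilt 0.072 J [ 0.58  0.46  0.02  1.07 -0.04  0.66] F [-0.8  0.  -1.2] w 0.153
```

>>> jog_arm:
  increments:
    - [[0, 0, 0, 0.12, 1], [0, 0, 0, 0.12, 1], [0, 0, 0, 0.12, 1], [0, 0, 0, 0.12, 1], [0, 0, 0, 0.12, 1]]

```text
time_s: 32.53
tool_pos: [0.5492, 0.3418, 0.1181]
tcp_rot: [1.529, 2.704, 0.099]
force: [-0.3, 0.1, -2.1]
width: 0.152
```

```bash
python3 s.py
```

```text
32.5333 pos [0.5492 0.3418 0.1181] yaw 2.1121 tilt 0.0722 J [ 0.56  0.45 -0.    1.05  0.    0.01] F [-0.3  0.1 -2.1] w 0.152
```

>>> jog_arm:
  increments:
    - [[0, 0, 0, 0.12, 1], [0, 0, 0, 0.12, 1], [0, 0, 0, 0.12, 1], [0, 0, 0, 0.12, 1], [0, 0, 0, 0.12, 1]]

```text
time_s: 32.95
tool_pos: [0.5491, 0.3418, 0.1182]
tcp_rot: [0.629, 3.064, 0.113]
force: [0.6, 0.3, -1.4]
width: 0.15
```

```bash
python3 s.py
```

```text
32.95 pos [0.5491 0.3418 0.1182] yaw 2.7371 tilt 0.0731 J [ 0.54  0.46  0.02  1.07  0.05 -0.63] F [ 0.6  0.3 -1.4] w 0.15
```

>>> jog_arm:
  increments:
    - [[0, 0, 0, 0.12, 1], [0, 0, 0, 0.12, 1], [0, 0, 0, 0.12, 1], [0, 0, 0, 0.12, 1], [0, 0, 0, 0.12, 1]]

```text
time_s: 33.37
tool_pos: [0.549, 0.3417, 0.1181]
tcp_rot: [0.344, -3.109, -0.115]
force: [-0.1, 1.3, -0.9]
width: 0.149
```

```bash
python3 s.py
```

```text
33.3667 pos [0.549  0.3417 0.1181] yaw -2.9211 tilt 0.0742 J [ 0.52  0.48  0.06  1.13  0.07 -1.27] F [-0.1  1.3 -0.9] w 0.149
```

>>> jog_arm:
  increments:
    - [[0, 0, 0, 0.12, 1], [0, 0, 0, 0.12, 1], [0, 0, 0, 0.09, 1], [0, 0, 0, 0, 1], [0, 0, 0, 0, 1]]

```text
time_s: 33.78
tool_pos: [0.5489, 0.3417, 0.1181]
tcp_rot: [0.873, -2.989, -0.11]
force: [0.0, -1.4, -0.2]
width: 0.153
```

```bash
python3 s.py
```

```text
33.7833 pos [0.5489 0.3417 0.1181] yaw -2.5728 tilt 0.0751 J [ 0.52  0.5   0.1   1.17  0.07 -1.62] F [ 0.  -1.4 -0.2] w 0.153
```

>>> jog_arm:
  increments:
    - [[0, 0, 0, 0, 0.6], [0, 0, 0, 0, 0.2], [0, 0, 0, 0, 0], [0, 0, 2, 0, 0], [0, 0, 4, 0, 0]]

```text
time_s: 34.2
tool_pos: [0.5456, 0.3395, 0.1717]
tcp_rot: [0.854, -2.983, -0.104]
force: [1.1, 0.6, -0.1]
width: 0.853
```

>>> jog_arm:
  increments:
    - [[0, 0, 4, 0, 0], [-1, -3, 2, -0.1, 0], [-1, -4, 0, -0.12, 0], [-1, -4, 0, -0.12, 0], [-1, -4, 0, -0.12, 0]]

```text
time_s: 34.62
tool_pos: [0.5086, 0.1936, 0.2409]
tcp_rot: [0.135, -3.13, -0.122]
force: [0.5, -0.8, -0.2]
width: 0.996
```

>>> jog_arm:
  increments:
    - [[-1, -4, 0, 0, 0], [-1, -4, 0, 0, 0], [-1, -4, 0, 0, 0], [-1, -2, 0, 0, 0], [0, 0, 0, 0, 0]]

```text
time_s: 35.03
tool_pos: [0.4638, 0.0456, 0.2432]
tcp_rot: [0.104, -3.137, -0.12]
force: [0.4, 0.7, 1.5]
width: 1.003
```

```bash
python3 s.py; python3 k.py; python3 - <<'E'
from m2 import *
p,d=snap("side","s10.png");caps("side",p,d)
p,d=snap("top","t10.png");caps("top",p,d)
E
```

```text
35.0333 pos [0.4638 0.0456 0.2432] yaw -3.0751 tilt 0.0766 J [ 0.05  0.13 -0.12  1.32  0.08 -1.59] F [0.4 0.7 1.5] w 1.003
top bar (array([548.2, 344.2]), array([15.8, 61.7]), 33.6) 131
green [593.3 328. ] ang -19.8 dist 47.9
yel [145.2 216.8] [541.7 358.7 125.8] 114.3
wht [139.9 224.7] [526.2 382.5  89.5] 119.9
side bar (array([547.2, 346.2]), array([14.2, 60.4]), 32.5) 317
green [590.7 328.1] ang -22.6 dist 47.1
yel [210.  349.6] [540.7 356.4 132.1] 122.6
yel [213.6 368. ] [532.4 368.9  97.8] 123.1
wht [214.7 379.2] [524.8 381.3  89.3] 122.5
side yel [417.7 165.4] (array([ 309.3, -273.6]), array([43.3, 44.2]), 9.7) mean [ 0.3096 -0.2705  0.0935]
side red [266.7 189. ] (array([622. , -51.1]), array([46.4, 44.1]), 88.9) mean [ 0.6211 -0.048   0.0989]
side red [369.  291.3] (array([335.7, 130.6]), array([45.8, 44. ]), 68.1) mean [0.3358 0.133  0.0942]
top yel [359.4 183.1] (array([ 632.3, -212. ]), array([41.8, 44.3]), 86.3) mean [ 0.6311 -0.212   0.0979]
top yel [388.1 303.1] (array([ 311. , -275.7]), array([43.5, 45.5]), 10.3) mean [ 0.3108 -0.2751  0.0936]
top red [305.1 186. ] (array([622.9, -64.7]), array([16.5, 44. ]), 89.7) mean [ 0.625  -0.0646  0.0981]
```

View pics/k_top.png

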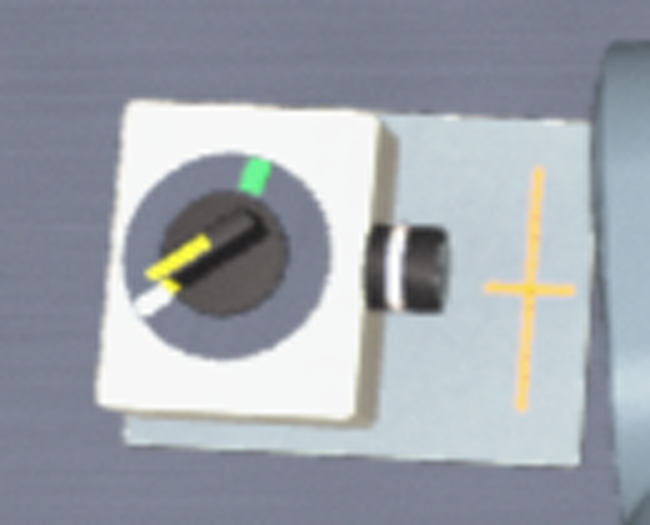

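View pics/k_side.png

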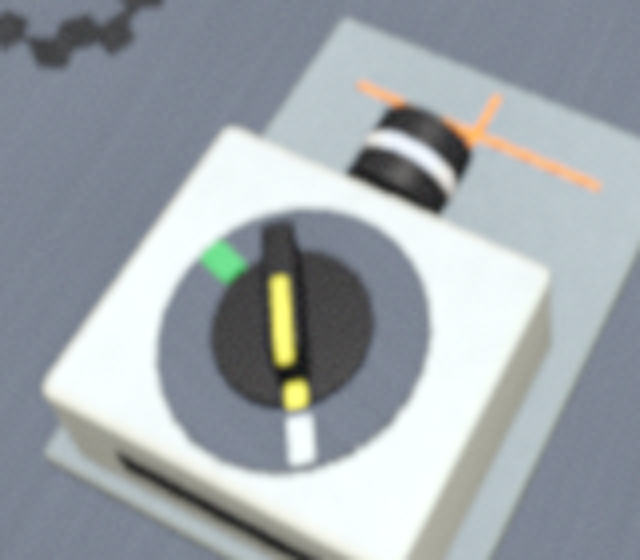

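View pics/s10.png

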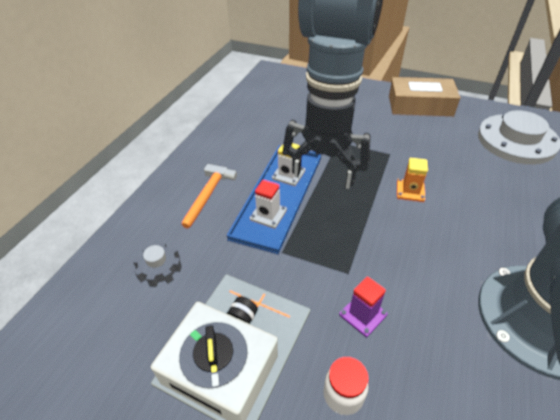

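```bash
python3 -c "
from cell import ticket
print(ticket.sign_off())"
```

```text
the job is handed in; nothing more can be done
None
```

I ran the whole job and handed it in at about 35 s; the hand-in gives no verdict. The blue-capped valve was not there, so only yellow and red were checked.

- **Knob to green:** I turned it about 97° clockwise. The pictures showed the pointer on the green mark, and it was still there after red's last hold.
- **Holds:** I held each valve's brass port, then its black port, before the lens for more than 1 s. The side camera put each port within about 5 mm of the focus point. The gripper had crept to about 0.06 rad of tilt by then, within the 0.25 rad allowed.
- **Tray:** Yellow stands at about (0.631, -0.212) and red at about (0.623, -0.052). Both cap tops read about 98 mm high, so both are flat on the tray floor.
- **Knob back to white:** The side view gave the pointer at 123° and the white mark at 122.5°. The top view differed by up to about 5° (about 3 mm), because the yellow stripe and the mark lie at different heights there; its picture also shows the pointer touching the mark.
- **Left alone:** The hammer, the rotor, the grease pot and the purple and orange look-alikes look untouched in the last picture. I did not measure how far the hammer, rotor or pot moved, if at all. The gripper ended open and clear of everything.

The top and side cameras differed by about 2 mm throughout. In the last top picture the arm hid part of red's cap, so I used the side view for red.

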